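# Load cassettes into a hand-wound photometer and crank them in

## Task

Stand all the cuvette cassettes in the reader's carriage channel, in any order, as one row butted flush with no gaps against the blue stop plate. Only then swing the red folding crank handle up until it latches upright, wind the handwheel clockwise until the carriage is fully in at its end stop, and fold the handle flat again, with the row still closed up and nothing else on the bench disturbed.

Things in the scene. Friction and masses are not known exactly. Their poses are not given: they have to be found in the camera images.
- cassette_a: cuvette cassette, an upright block of pale plastic with a blue top, 44 mm (its x) x 30 mm (its y) x 46 mm tall, 90 g, on a dark steel base plate; origin at the centre of its underside, z up. Turning it half round makes no difference. Two to four cassettes are present, standing on the bench to both sides of the reader.
- cassette_b: cuvette cassette, an upright block of pale plastic with a blue top, 44 mm (its x) x 30 mm (its y) x 46 mm tall, 90 g, on a dark steel base plate; origin at the centre of its underside, z up. Turning it half round makes no difference. Two to four cassettes are present, standing on the bench to both sides of the reader.
- cassette_c: cuvette cassette, an upright block of pale plastic with a blue top, 44 mm (its x) x 30 mm (its y) x 46 mm tall, 90 g, on a dark steel base plate; origin at the centre of its underside, z up. Turning it half round makes no difference. Two to four cassettes are present, standing on the bench to both sides of the reader.
- cassette_d: cuvette cassette, an upright block of pale plastic with a blue top, 44 mm (its x) x 30 mm (its y) x 46 mm tall, 90 g, on a dark steel base plate; origin at the centre of its underside, z up. Turning it half round makes no difference. Two to four cassettes are present, standing on the bench to both sides of the reader.
- reader: the white reader, fixed: base 250 (x) x 310 (y) x 12 mm. Origin at bench level; +y is the way the carriage is wound in. Channel along y at x = +45 mm; handwheel at x = -75, y = 0. Two gate uprights flank the channel near the +y end: a post at x -10 to +8, y +75 to +105 mm, 92 mm high, and a console at x +85 to +170, y +62 to +148 mm, 97 mm high.
- row_stop (a point): on the sliding carriage: centre of the inner face of the blue stop plate (30 mm high), on the channel floor, 32 mm above the bench; axes as the reader's. The channel runs 150 mm from here to -y, 49 mm wide, walls 10 mm high (lips to 15). Cassettes stand with their 30 mm side along the row: centres at y = -15, -45, -75, -105 mm from here. Geared to the wheel (90 mm travel); cannot be pushed in by hand.
- wheel_axis (a point): point on the handwheel's vertical axis, at the height of the crank hinge, 86 mm above the bench. The wheel is 130 mm across, its top face 64 mm above the bench.
- crank_hinge (a point): the folding crank's hinge on the wheel, 50 mm from the wheel's axis and 86 mm above the bench; its axis is tangential to the wheel.
- crank_grip (a point): where to grip the crank's handle, on the bar's axis 66 mm from crank_hinge. The handle is a red round sleeve, 22 mm across, 38 to 88 mm from the hinge, spinning freely on its bar. Folded, the bar lies level across the wheel's centre, 22 mm above its top face; swung out it stands upright. A thin 22 mm lock foot sticks out of the bar 28 mm from the hinge, downwards when folded.
- handwheel (a joint): wheel angle in rad, growing clockwise seen from above; 0 to 15.71 (two and a half turns). It starts at 0 to 1.5; at 15.71 the carriage is fully in at its end stop. It takes about 3 N at the handle. With the crank folded, its lock foot stands on the gearbox's rubber pad and runs against a fixed steel stop, so the wheel cannot be turned past about 1.8.
- crank (a joint): fold angle in rad: 0 folded flat, 1.571 upright and latched. An over-centre spring (about 0.2 Nm, 3 N at the grip) snaps it to either end from the middle and holds it there.
- specimen_jar: closed jar with red lid, 64 mm across, 75 mm tall; leave alone. Origin at centre of underside
- water_bottle: clear bottle with blue cap, 66 mm across, 200 mm tall; leave alone. Origin at centre of underside
- tube_rack: black tube rack, 60 x 160 mm, 82 mm high with its capped tubes; leave alone. Origin at centre of underside
Mind the look-alikes: they are no part of the job. What is shaped like the cassette_a but green is not meant.

How it is judged:
On the way, in this order (a step that is already met when the one before it is completed fails the run):
1. every cassette stands in the channel in one closed row against the stop plate, let go, with the carriage still out (x of cassette_a in the frame of row_stop between -0.006 and 0.006 m and z of cassette_a in the frame of row_stop between -0.004 and 0.004 m and angle between each of cassette_a, cassette_b, cassette_c, cassette_d's own z axis and vertical below 0.1 rad and angle between the y axis of each of cassette_a, cassette_b, cassette_c, cassette_d and the y axis of row_stop, either way round below 0.09 rad and linear speed of each of cassette_a, cassette_b, cassette_c, cassette_d below 0.02 m/s and x of cassette_b in the frame of row_stop between -0.006 and 0.006 m and z of cassette_b in the frame of row_stop between -0.004 and 0.004 m and x of cassette_c in the frame of row_stop between -0.006 and 0.006 m and z of cassette_c in the frame of row_stop between -0.004 and 0.004 m and x of cassette_d in the frame of row_stop between -0.006 and 0.006 m and z of cassette_d in the frame of row_stop between -0.004 and 0.004 m and (y of cassette_a in the frame of row_stop between -0.018 and -0.012 m or (y of cassette_a in the frame of row_stop between -0.048 and -0.042 m and (y of cassette_b in the frame of row_stop between -0.018 and -0.012 m or y of cassette_c in the frame of row_stop between -0.018 and -0.012 m or y of cassette_d in the frame of row_stop between -0.018 and -0.012 m)) or (y of cassette_a in the frame of row_stop between -0.078 and -0.072 m and (y of cassette_b in the frame of row_stop between -0.048 and -0.042 m or y of cassette_c in the frame of row_stop between -0.048 and -0.042 m or y of cassette_d in the frame of row_stop between -0.048 and -0.042 m)) or (y of cassette_a in the frame of row_stop between -0.108 and -0.102 m and (y of cassette_b in the frame of row_stop between -0.078 and -0.072 m or y of cassette_c in the frame of row_stop between -0.078 and -0.072 m or y of cassette_d in the frame of row_stop between -0.078 and -0.072 m))) and (y of cassette_b in the frame of row_stop between -0.018 and -0.012 m or (y of cassette_b in the frame of row_stop between -0.048 and -0.042 m and (y of cassette_a in the frame of row_stop between -0.018 and -0.012 m or y of cassette_c in the frame of row_stop between -0.018 and -0.012 m or y of cassette_d in the frame of row_stop between -0.018 and -0.012 m)) or (y of cassette_b in the frame of row_stop between -0.078 and -0.072 m and (y of cassette_a in the frame of row_stop between -0.048 and -0.042 m or y of cassette_c in the frame of row_stop between -0.048 and -0.042 m or y of cassette_d in the frame of row_stop between -0.048 and -0.042 m)) or (y of cassette_b in the frame of row_stop between -0.108 and -0.102 m and (y of cassette_a in the frame of row_stop between -0.078 and -0.072 m or y of cassette_c in the frame of row_stop between -0.078 and -0.072 m or y of cassette_d in the frame of row_stop between -0.078 and -0.072 m))) and (y of cassette_c in the frame of row_stop between -0.018 and -0.012 m or (y of cassette_c in the frame of row_stop between -0.048 and -0.042 m and (y of cassette_a in the frame of row_stop between -0.018 and -0.012 m or y of cassette_b in the frame of row_stop between -0.018 and -0.012 m or y of cassette_d in the frame of row_stop between -0.018 and -0.012 m)) or (y of cassette_c in the frame of row_stop between -0.078 and -0.072 m and (y of cassette_a in the frame of row_stop between -0.048 and -0.042 m or y of cassette_b in the frame of row_stop between -0.048 and -0.042 m or y of cassette_d in the frame of row_stop between -0.048 and -0.042 m)) or (y of cassette_c in the frame of row_stop between -0.108 and -0.102 m and (y of cassette_a in the frame of row_stop between -0.078 and -0.072 m or y of cassette_b in the frame of row_stop between -0.078 and -0.072 m or y of cassette_d in the frame of row_stop between -0.078 and -0.072 m))) and (y of cassette_d in the frame of row_stop between -0.018 and -0.012 m or (y of cassette_d in the frame of row_stop between -0.048 and -0.042 m and (y of cassette_a in the frame of row_stop between -0.018 and -0.012 m or y of cassette_b in the frame of row_stop between -0.018 and -0.012 m or y of cassette_c in the frame of row_stop between -0.018 and -0.012 m)) or (y of cassette_d in the frame of row_stop between -0.078 and -0.072 m and (y of cassette_a in the frame of row_stop between -0.048 and -0.042 m or y of cassette_b in the frame of row_stop between -0.048 and -0.042 m or y of cassette_c in the frame of row_stop between -0.048 and -0.042 m)) or (y of cassette_d in the frame of row_stop between -0.108 and -0.102 m and (y of cassette_a in the frame of row_stop between -0.078 and -0.072 m or y of cassette_b in the frame of row_stop between -0.078 and -0.072 m or y of cassette_c in the frame of row_stop between -0.078 and -0.072 m))) and contact force between each of cassette_a, cassette_b, cassette_c, cassette_d and the fingers below 0.3 N and value of joint handwheel below 2 rad), for 0.2 s.
2. the crank handle is swung up and latched upright (value of joint crank above 1.45 rad), for 0.2 s.
3. the wheel is wound until the carriage is at its end stop (value of joint handwheel above 15.4 rad), for 0.2 s.
At the end, for the whole second after the job is handed in: all cassettes stand upright and at rest in the channel in one closed row from the stop plate (each within 3 mm of its place along the row, within 6 mm across it, square within 0.09 rad), the wheel is at its end stop (beyond 15.3 rad) and the crank is folded flat (below 0.12 rad) (x of cassette_a in the frame of row_stop between -0.006 and 0.006 m and z of cassette_a in the frame of row_stop between -0.004 and 0.004 m and angle between each of cassette_a, cassette_b, cassette_c, cassette_d's own z axis and vertical below 0.1 rad and angle between the y axis of each of cassette_a, cassette_b, cassette_c, cassette_d and the y axis of row_stop, either way round below 0.09 rad and linear speed of each of cassette_a, cassette_b, cassette_c, cassette_d below 0.02 m/s and x of cassette_b in the frame of row_stop between -0.006 and 0.006 m and z of cassette_b in the frame of row_stop between -0.004 and 0.004 m and x of cassette_c in the frame of row_stop between -0.006 and 0.006 m and z of cassette_c in the frame of row_stop between -0.004 and 0.004 m and x of cassette_d in the frame of row_stop between -0.006 and 0.006 m and z of cassette_d in the frame of row_stop between -0.004 and 0.004 m and (y of cassette_a in the frame of row_stop between -0.018 and -0.012 m or (y of cassette_a in the frame of row_stop between -0.048 and -0.042 m and (y of cassette_b in the frame of row_stop between -0.018 and -0.012 m or y of cassette_c in the frame of row_stop between -0.018 and -0.012 m or y of cassette_d in the frame of row_stop between -0.018 and -0.012 m)) or (y of cassette_a in the frame of row_stop between -0.078 and -0.072 m and (y of cassette_b in the frame of row_stop between -0.048 and -0.042 m or y of cassette_c in the frame of row_stop between -0.048 and -0.042 m or y of cassette_d in the frame of row_stop between -0.048 and -0.042 m)) or (y of cassette_a in the frame of row_stop between -0.108 and -0.102 m and (y of cassette_b in the frame of row_stop between -0.078 and -0.072 m or y of cassette_c in the frame of row_stop between -0.078 and -0.072 m or y of cassette_d in the frame of row_stop between -0.078 and -0.072 m))) and (y of cassette_b in the frame of row_stop between -0.018 and -0.012 m or (y of cassette_b in the frame of row_stop between -0.048 and -0.042 m and (y of cassette_a in the frame of row_stop between -0.018 and -0.012 m or y of cassette_c in the frame of row_stop between -0.018 and -0.012 m or y of cassette_d in the frame of row_stop between -0.018 and -0.012 m)) or (y of cassette_b in the frame of row_stop between -0.078 and -0.072 m and (y of cassette_a in the frame of row_stop between -0.048 and -0.042 m or y of cassette_c in the frame of row_stop between -0.048 and -0.042 m or y of cassette_d in the frame of row_stop between -0.048 and -0.042 m)) or (y of cassette_b in the frame of row_stop between -0.108 and -0.102 m and (y of cassette_a in the frame of row_stop between -0.078 and -0.072 m or y of cassette_c in the frame of row_stop between -0.078 and -0.072 m or y of cassette_d in the frame of row_stop between -0.078 and -0.072 m))) and (y of cassette_c in the frame of row_stop between -0.018 and -0.012 m or (y of cassette_c in the frame of row_stop between -0.048 and -0.042 m and (y of cassette_a in the frame of row_stop between -0.018 and -0.012 m or y of cassette_b in the frame of row_stop between -0.018 and -0.012 m or y of cassette_d in the frame of row_stop between -0.018 and -0.012 m)) or (y of cassette_c in the frame of row_stop between -0.078 and -0.072 m and (y of cassette_a in the frame of row_stop between -0.048 and -0.042 m or y of cassette_b in the frame of row_stop between -0.048 and -0.042 m or y of cassette_d in the frame of row_stop between -0.048 and -0.042 m)) or (y of cassette_c in the frame of row_stop between -0.108 and -0.102 m and (y of cassette_a in the frame of row_stop between -0.078 and -0.072 m or y of cassette_b in the frame of row_stop between -0.078 and -0.072 m or y of cassette_d in the frame of row_stop between -0.078 and -0.072 m))) and (y of cassette_d in the frame of row_stop between -0.018 and -0.012 m or (y of cassette_d in the frame of row_stop between -0.048 and -0.042 m and (y of cassette_a in the frame of row_stop between -0.018 and -0.012 m or y of cassette_b in the frame of row_stop between -0.018 and -0.012 m or y of cassette_c in the frame of row_stop between -0.018 and -0.012 m)) or (y of cassette_d in the frame of row_stop between -0.078 and -0.072 m and (y of cassette_a in the frame of row_stop between -0.048 and -0.042 m or y of cassette_b in the frame of row_stop between -0.048 and -0.042 m or y of cassette_c in the frame of row_stop between -0.048 and -0.042 m)) or (y of cassette_d in the frame of row_stop between -0.108 and -0.102 m and (y of cassette_a in the frame of row_stop between -0.078 and -0.072 m or y of cassette_b in the frame of row_stop between -0.078 and -0.072 m or y of cassette_c in the frame of row_stop between -0.078 and -0.072 m))) and contact force between each of cassette_a, cassette_b, cassette_c, cassette_d and the fingers below 0.3 N and value of joint handwheel above 15.3 rad and value of joint crank below 0.12 rad and velocity of joint handwheel below 0.1 rad/s); the robot touches nothing.
It fails at once if the specimen jar is moved more than 25 mm (distance of specimen_jar from where it was at the start of the episode above 0.025 m).
It fails at once if the water bottle is moved more than 25 mm (distance of water_bottle from where it was at the start of the episode above 0.025 m).
It fails at once if the tube rack is moved more than 25 mm (distance of tube_rack from where it was at the start of the episode above 0.025 m).
Of cassette_a, cassette_b, cassette_c, cassette_d only 2 to 4 are there at a start; the rules pass over those that are not, and their reading is None.
At some moment in a run one of cassette_a, cassette_b, cassette_c, cassette_d may be knocked a few centimetres aside while the robot is not near it.
It also fails if it takes over 210 s, if anything falls off the work surface, if the arm or the gripper's body presses on something with over 40 N, if the wrist force passes 120 N, or if a joint passes its speed limit or range.

## Robot

A 7-joint arm with a two-finger parallel gripper is mounted at the origin on the work surface. World frame = base frame: x ahead of the robot, y to its left, z up, the work surface at z = 0. Lengths are in m, angles in rad, forces in N, time in s.
With the tool pointing down it reaches from about 0.425 to 0.925 m from the base axis. Payload 6.8 kg.
Tool frame: the origin (TCP) lies on the centre line of the jaws, within the pads' length; the fingertips stand bot.finger_overhang ahead of it and the grasp point (between the pads) lies 3 mm ahead of it (bot.finger_overhang is the distance from the TCP to the fingertips, in m); z points along the fingers, y is the direction in which the jaws open and shut (so a half turn about z gives the same grasp; the last joint's range is limited). The gripper opens to 85 mm and grips with 20 to 120 N. Pads are 22 mm wide; open, the fingers measure 114 mm over their backs; the gripper's body (76 mm by 85 mm) begins 54 mm behind the grasp point. The pads swing forward as they close: fully open they stand 13 mm farther back than shut.
Start: joints at [-1.413, 0.477, 0.022, 1.555, -0.011, 1.109, -0.083], TCP at [0.177, 0.651, 0.253] pointing down, gripper open.
Joint ranges: [-2.96, 2.96], [-0.34, 2.1], [-1.41, 1.46], [0.24, 2.44], [-1.37, 4.51], [0.17, 1.92], [-2.96, 2.96]. Speed limits (rad/s): [2.39, 2.39, 3.14, 3.14, 3.14, 3.14, 3.14].

## Interface

Orientations are given as a unit quaternion [w, x, y, z].
In Python, from station import bot gives the robot as it stands.
- The arm moves only by the tool drive_tool, never from a script. Its argument "increments" is text: rows parted by semicolons, each of 4 numbers parted by spaces: the shift along the world's x, y, z in m, then the turn about the world's z in rad. In form: tx ty tz spin; .... A call has 1 to 12 rows; each row shifts and turns the commanded pose from where the row before left it; what a row does not reach is not made up. A row lasts 1/12 s, in which the tool goes at most 41.7 mm and 7.16 degrees, less where a joint would pass 70% of its speed; a pose out of reach is approached as far as the arm can. A call is refused whole if a number of a shift passes 0.0417 or a number of a turn 0.125, either way. A call with a gripper value outside its range is refused whole. "grip" is the opening, from 0 (shut) to 1 (fully open), set as the call begins (left out, the last holds). The fingers move at their own pace and stop on an object; "squeeze" is the grip in N (left out, the last holds). Time passes only in rows, so rows that do not move let the fingers close. It gives the time, the measured TCP pose, the force and the opening at its end, in the units of the state.
- bot.get_obs(): the state, without advancing time (a new reading comes with each control period).
- bot.read_camera(name): name is "side" or "top"; returns the picture (480x640x3 uint8, red, green, blue); there is no depth.
- bot.calibration(name): a dict with "fx", "fy", "cx", "cy" (pixels), "camera_from_world" (4x4, takes a point from world to camera coordinates). Camera axes: x right, y down, z forward; pixel columns grow to the right and rows downward; lengths in m; the calibration is good to about 2 mm. A picture is of the moment at which its call begins. calibration takes no time and is no camera call.
- bot.hand_in(): hands the job in, once; it reports no verdict.
The state is a dict: "t": time; "q": joint angles; "joint_vel": joint speeds; "joint_torque": joint torques, N m; "eef_pos": TCP position; "tool_rot": TCP orientation; "contact_force": force on the tool from outside, world axes, zero at the start; "torque": the same for the moment, N m; "gripper_width": opening from 0.0 (shut) to 1.0 (fully open).
Only numpy, scipy, OpenCV 4.12 (cv2) and the standard library are available. Lean on these libraries where they do the work, as an engineer would, in place of code of your own. Each camera call takes 0.05 s, during which the arm holds its last target.

## Working session

There is one attempt and no reset: what is moved stays moved. The work goes in short steps, Python scripts to look and compute and a tool call to move; the robot and the scene stay as the last step left them, time stands still between calls to the robot, and variables do not carry over. Pictures are saved under pics/ and viewed, and the job is handed in when it is done.

Besides the shell and the picture viewer there is one more tool, called after "Call:" as name(argument=value, ...) on one line, values as JSON. drive_tool: Moves the arm, as the interface text tells. Its arguments: {"type":"object","properties":{"increments":{"type":"string"},"grip":{"type":"number"},"squeeze":{"type":"number"}},"required":["increments"]}

```bash
ls; mkdir -p pics; cat > h.py <<'E'
import numpy as np, cv2
from station import bot
def snap(n,name):
    im=bot.read_camera(n); cv2.imwrite(f'pics/{name}.png',cv2.cvtColor(im,cv2.COLOR_RGB2BGR)); np.save(f'pics/{name}.npy',im); return im
def crop(name,u0,v0,u1,v1,s,out):
    im=cv2.imread(f'pics/{name}.png')[v0:v1,u0:u1]
    cv2.imwrite(f'pics/{out}.png',cv2.resize(im,None,fx=s,fy=s,interpolation=cv2.INTER_CUBIC))
def p2w(n,u,v,z):
    c=bot.calibration(n); M=np.array(c['camera_from_world']); R=M[:3,:3]; t=M[:3,3]
    d=R.T@np.array([(u-c['cx'])/c['fx'],(v-c['cy'])/c['fy'],1]); o=-R.T@t
    return o+d*(z-o[2])/d[2]
def w2p(n,p):
    c=bot.calibration(n); M=np.array(c['camera_from_world']); q=M[:3,:3]@np.array(p)+M[:3,3]
    return np.array([c['fx']*q[0]/q[2]+c['cx'],c['fy']*q[1]/q[2]+c['cy']])
def st():
    o=bot.get_obs(); print({k:np.round(o[k],4).tolist() for k in ['t','q','eef_pos','tool_rot','contact_force','gripper_width']})
E
python3 - <<'E'
from h import *
snap('top','t0');snap('side','s0');st();print(bot.finger_overhang)
for n in('top','side'):
    c=bot.calibration(n);M=np.array(c['camera_from_world']);print(n,c['fx'],c['cx'],c['cy'],-M[:3,:3].T@M[:3,3],M[:3,:3].round(3).tolist())
E
```

```text
pics
{'t': 0.1, 'q': [-1.4131, 0.4777, 0.0223, 1.5563, -0.0115, 1.1093, -0.0831], 'eef_pos': [0.1772, 0.6508, 0.2524], 'tool_rot': [-0.0001, 0.1325, 0.9912, -0.0008], 'contact_force': [-0.6452, 0.6908, -0.0525], 'gripper_width': 1.0057}
0.022
top 471.79817273845697 321.43642246529265 232.05802451033242 [ 0.4486505  -0.01522894  1.35102055] [[0.009, -1.0, 0.002], [-0.998, -0.009, -0.066], [0.066, -0.002, -0.998]]
side 606.0760378347336 316.39888675450476 231.43748592659625 [ 0.47443178 -1.42915479  1.13323335] [[0.999, -0.028, 0.019], [-0.001, -0.59, -0.807], [0.034, 0.807, -0.59]]
```

View pics/t0.png

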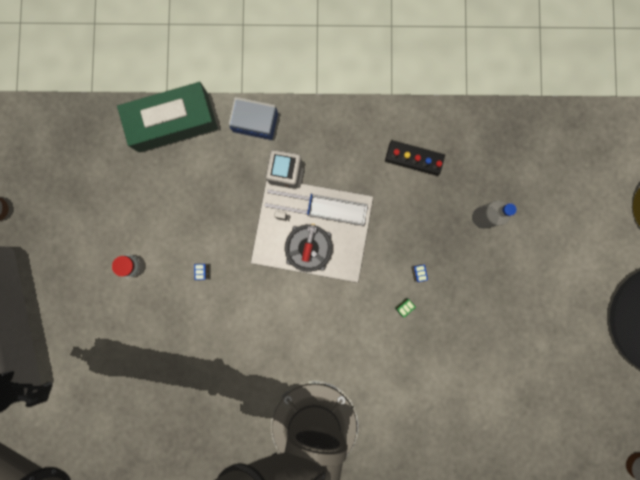

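View pics/s0.png

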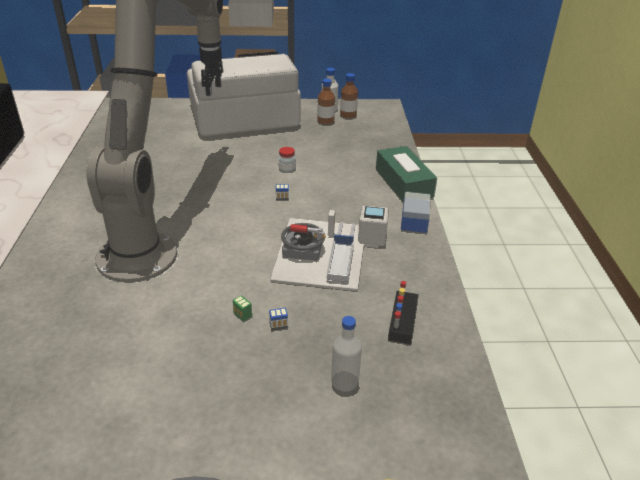

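The top view (up = +x, left = +y) shows two blue cassettes at about px (201,271) and (420,272), with the green look-alike at (405,308). The reader is centred near (312,232), with its stop plate on the left, so the reader's +y points to world +y.

```bash
python3 - <<'E'
from h import *
crop('t0',240,135,385,290,5,'c1')
a=cv2.imread('pics/t0.png')
A=cv2.resize(a[251:291,181:221],None,fx=10,fy=10,interpolation=cv2.INTER_CUBIC);B=cv2.resize(a[252:292,400:440],None,fx=10,fy=10,interpolation=cv2.INTER_CUBIC)
cv2.imwrite('pics/c2.png',np.hstack([A,B]))
crop('s0',265,195,395,295,6,'c3')
E
```

```text
(no output)
```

View pics/c1.png

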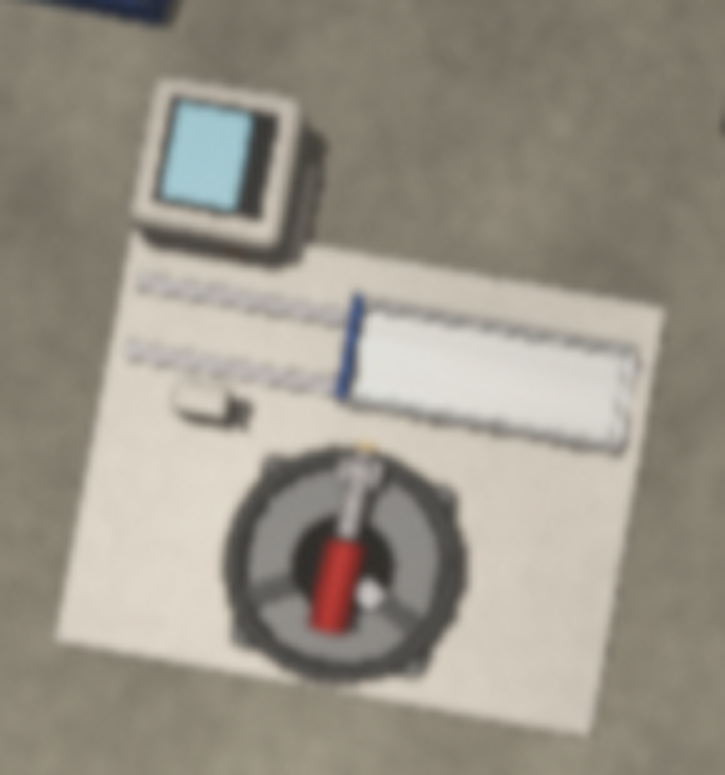

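View pics/c2.png

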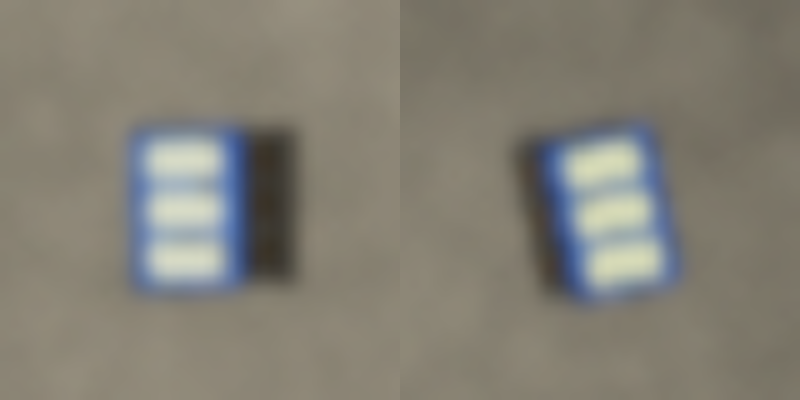

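View pics/c3.png

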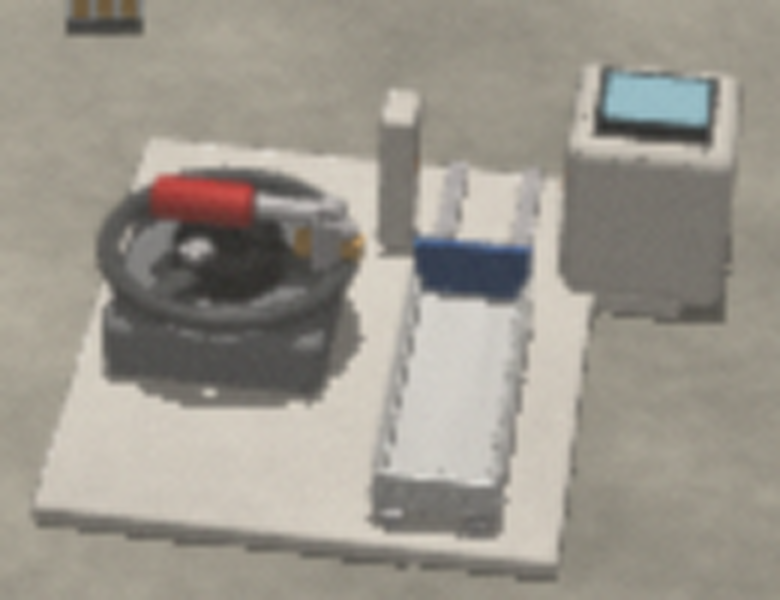

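```bash
cat >> h.py <<'E'
def cp(n,x,y,u0,v0,s,z): return p2w(n,u0+(x+.5)/s-.5,v0+(y+.5)/s-.5,z)
E
python3 - <<'E'
from h import *
f=lambda x,y,z:cp('top',x,y,240,135,5,z)
BL,BR,TR=f(57,640,.012),f(590,735,.012),f(664,308,.012)
print(BL,BR,TR,np.linalg.norm(BL-BR),np.linalg.norm(TR-BR))
g=lambda x,y,z:cp('side',x,y,265,195,6,z)
sBL,sBR,sTR=g(152,140,.012),g(36,512,.012),g(556,566,.012) # far-left(+y,-x), near-left(-y,-x), near right(-y,+x)
print('side',sBL,sBR,sTR,np.linalg.norm(sBL-sBR),np.linalg.norm(sTR-sBR))
# fit
loc=np.array([[-.125,.155],[-.125,-.155],[.125,-.155]])
for P in (np.array([BL,BR,TR])[:,:2],np.array([sBL,sBR,sTR])[:,:2]):
    a=loc-loc.mean(0);b=P-P.mean(0);H=a.T@b
    th=np.arctan2(H[0,1]-H[1,0],H[0,0]+H[1,1]);R=np.array([[np.cos(th),-np.sin(th)],[np.sin(th),np.cos(th)]])
    print('reader',P.mean(0)-R@loc.mean(0),th,(b-a@R.T).round(4).tolist())
print('stop top ends', f(358,296,.062),f(345,396,.062))
print('stop side ends top edge', g(416,240,.062),g(531,248,.062))
print('hinge',f(363,465,.09),'gripend',f(328,632,.097), 'wheel c', f(345,565,.064))
for nm,x0 in (('A',181,),('B',400)):
    pass
h=lambda x,y:cp('top',x,y,181,251,10,.046)
A=[h(130,127),h(243,127),h(243,290),h(132,293)]
h=lambda x,y:cp('top',x-400,y,400,252,10,.046)
B=[h(545,138),h(650,122),h(682,285),h(577,303)]
for C in(A,B):
    C=np.array(C)[:,:2];print(C.mean(0),np.linalg.norm(C-np.roll(C,-1,0),axis=1), 'xaxis ang',np.arctan2(*(C[0]-C[3]+C[1]-C[2])[::-1]))
E
```

```text
[0.44947752 0.18087446 0.012     ] [ 0.39849421 -0.12115963  0.012     ] [ 0.64191065 -0.16264854  0.012     ] 0.30630685224155063 0.24692690303924267
side [0.45493636 0.17951231 0.012     ] [ 0.40268213 -0.12630264  0.012     ] [ 0.6446349  -0.16599838  0.012     ] 0.31024713974106133 0.2451874724056387
reader [0.5463444  0.00966354] -0.16794696278312585 [[0.0005, -0.0025], [0.0013, 0.0011], [-0.0018, 0.0014]]
reader [0.55062839 0.00619662] -0.17160012750893336 [[0.001, -0.0008], [0.0017, -0.0011], [-0.0027, 0.0019]]
stop top ends [0.63984797 0.01138407 0.062     ] [0.58446453 0.01796762 0.062     ]
stop side ends top edge [0.58740598 0.02086248 0.062     ] [0.64413108 0.01405922 0.062     ]
hinge [0.5444357  0.00721335 0.09      ] gripend [0.45489037 0.02478098 0.097     ] wheel c [0.49161627 0.01695605 0.064     ]
[0.42386527 0.31796261] [0.03114851 0.0447667  0.0305236  0.04560052] xaxis ang 0.0318556419447322
[ 0.42556187 -0.29297916] [0.02939803 0.04554547 0.02942593 0.04607275] xaxis ang 0.18848296729230934
```

```bash
python3 - <<'E'
from h import *
crop('t0',295,185,375,230,10,'c4')
crop('s0',320,222,370,292,10,'c5')
E
```

```text
(no output)
```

View pics/c4.png

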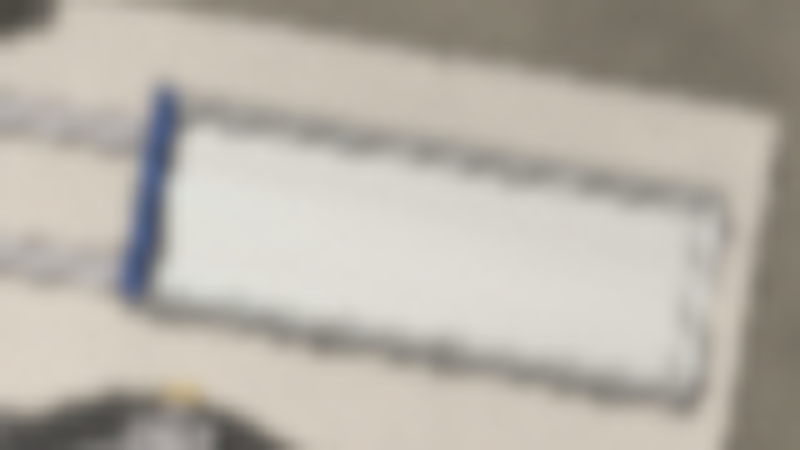

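View pics/c5.png

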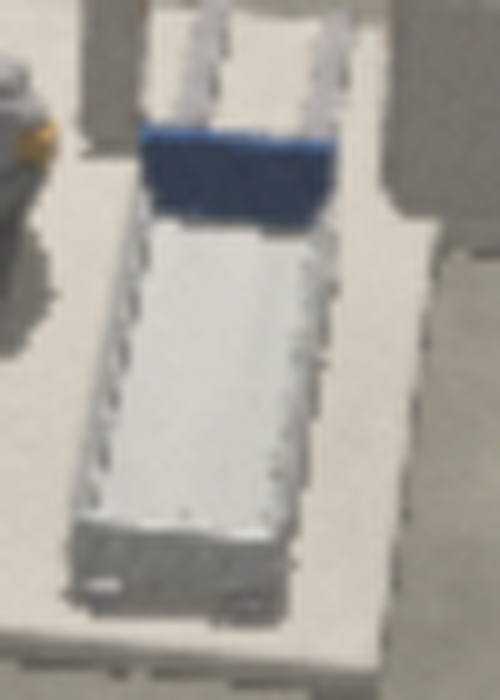

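```bash
python3 - <<'E'
from h import *
f=lambda x,y,z=.046:cp('top',x,y,295,185,10,z)[:2]
g=lambda x,y,z:cp('side',x,y,320,222,10,z)[:2]
ul,ur,ll,lr=f(180,105),f(722,190),f(150,305),f(690,405)
print('top walls',ul,ur,ll,lr,'widths',np.linalg.norm(ul-ll),np.linalg.norm(ur-lr),'len',np.linalg.norm(ul-ur))
cl=[(ul+ll)/2,(ur+lr)/2]; d=cl[0]-cl[1]; print('centre',cl,'yaw',np.arctan2(d[1],d[0])-np.pi/2)
print('plate inner face top edge (top)', f(175,92,.062),f(145,298,.062))
print('plate top edge side', g(140,122,.062),g(335,135,.062),'bottom', g(150,222,.032), g(312,230,.032))
print('front top end side', g(78,520,.042),g(285,545,.042))
# predictions: reader at base centre fit
E
```

```text
top walls [0.63874499 0.00791771] [ 0.61625006 -0.14319995] [0.58268372 0.01570402] [ 0.55612156 -0.13444664] widths 0.05659940463944335 0.06076230404762193 len 0.15278274894981234
centre [array([0.61071436, 0.01181086]), array([ 0.58618581, -0.13882329])] yaw -0.16141850457237128
plate inner face top edge (top) [0.64000755 0.00904565] [0.58295856 0.01671683]
plate top edge side [0.58652483 0.02505068] [0.64436486 0.01839108] bottom [0.59009775 0.01517308] [0.63852927 0.01106716]
front top end side [ 0.56178361 -0.13496043] [ 0.61888752 -0.14602398]
```

```bash
python3 - <<'E'
from h import *
a=cv2.imread('pics/s0.png')
A=cv2.resize(a[175:210,262:302],None,fx=10,fy=10,interpolation=cv2.INTER_CUBIC);B=cv2.resize(a[300:335,258:298],None,fx=10,fy=10,interpolation=cv2.INTER_CUBIC)
cv2.imwrite('pics/c6.png',np.hstack([A,B]))
E
```

```text
(no output)
```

View pics/c6.png

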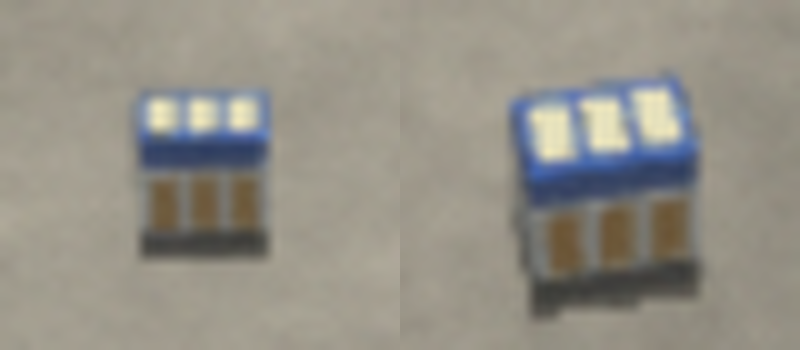

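```bash
python3 - <<'E'
from h import *
h=lambda x,y:cp('side',x,y,262,175,10,.046)
A=[h(140,91),h(268,91),h(268,137),h(140,138)]
h=lambda x,y:cp('side',x-400,y,258,300,10,.046)
B=[h(510,100),h(680,72),h(698,148),h(527,182)]
for C in(A,B):
    C=np.array(C)[:,:2];print(C.mean(0),np.linalg.norm(C-np.roll(C,-1,0),axis=1), 'xaxis ang',np.arctan2(*(C[1]-C[0]+C[2]-C[3])[::-1]))
E
```

```text
[0.42721516 0.31980725] [0.04350492 0.029416   0.04299461 0.03003322] xaxis ang 0.009817448910986053
[ 0.42791007 -0.2921368 ] [0.04484113 0.02864998 0.04489704 0.0305421 ] xaxis ang 0.2489128557157268
```

Call:
drive_tool(increments="0.0225 -0.03 0 -0.117;0.0225 -0.03 0 -0.117;0.0225 -0.03 0 -0.117;0.0225 -0.03 0 -0.117;0.0225 -0.03 0 -0.117;0.0225 -0.03 0 -0.117;0.0225 -0.03 0 -0.117;0.0225 -0.03 0 -0.117;0.0225 -0.03 0 -0.117;0.0225 -0.03 0 -0.117;0.0225 -0.03 0 -0.117;0 0 0 0", grip=1)

```text
t: 1.1
eef_pos: [0.4294, 0.3136, 0.2535]
tool_rot: [0.002, 0.707, 0.708, -0.0]
contact_force: [1.2, -1.2, 1.2]
gripper_width: 0.998
```

```bash
python3 - <<'E'
from h import *
st();snap('top','t1');snap('side','s1')
E
```

```text
{'t': 1.1, 'q': [-1.097, 0.2492, 0.4138, 1.9195, -0.1142, 0.9965, -0.6311], 'eef_pos': [0.4294, 0.3136, 0.2535], 'tool_rot': [0.0017, 0.7067, 0.7076, -0.0003], 'contact_force': [1.2139, -1.2333, 1.2097], 'gripper_width': 0.9982}
```

View pics/t1.png

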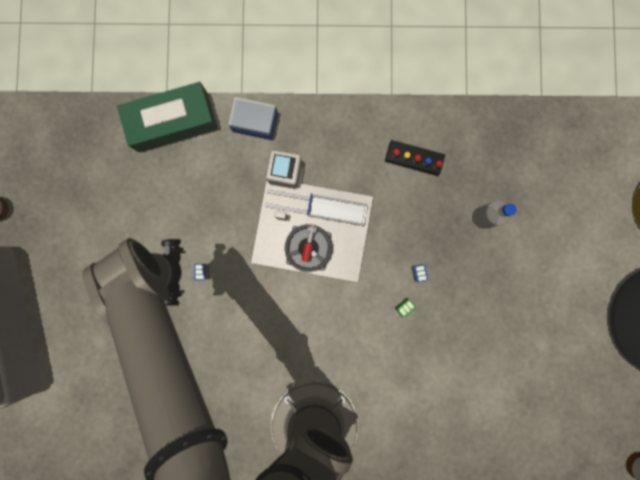

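View pics/s1.png

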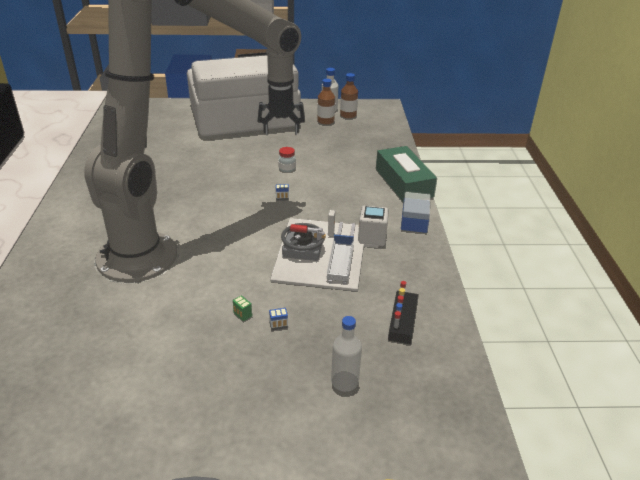

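Call:
drive_tool(increments="0 0 -0.035 0;0 0 -0.035 0;0 0 -0.035 0;0 0 -0.02 0;0 0 0 0;0 0 0 0;0 0 0 0")

```text
t: 1.78
eef_pos: [0.4251, 0.3226, 0.1295]
tool_rot: [-0.0, 0.7, 0.714, 0.001]
contact_force: [0.4, -0.5, -0.0]
gripper_width: 0.999
```

```bash
python3 - <<'E'
from h import *
st();snap('side','s2');crop('s2',220,80,340,220,5,'c7');snap('top','t2');crop('t2',140,220,240,320,6,'c8')
E
```

```text
{'t': 1.7833, 'q': [-1.0483, 0.4215, 0.3531, 2.0225, -0.2142, 0.7306, -0.5439], 'eef_pos': [0.4251, 0.3226, 0.1295], 'tool_rot': [-0.0001, 0.7002, 0.714, 0.0009], 'contact_force': [0.3824, -0.5277, -0.0004], 'gripper_width': 0.9988}
```

View pics/c7.png

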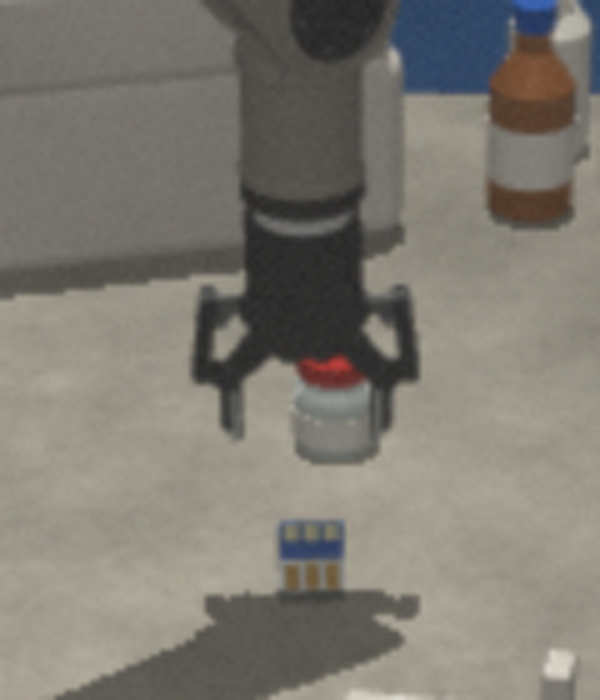

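View pics/c8.png

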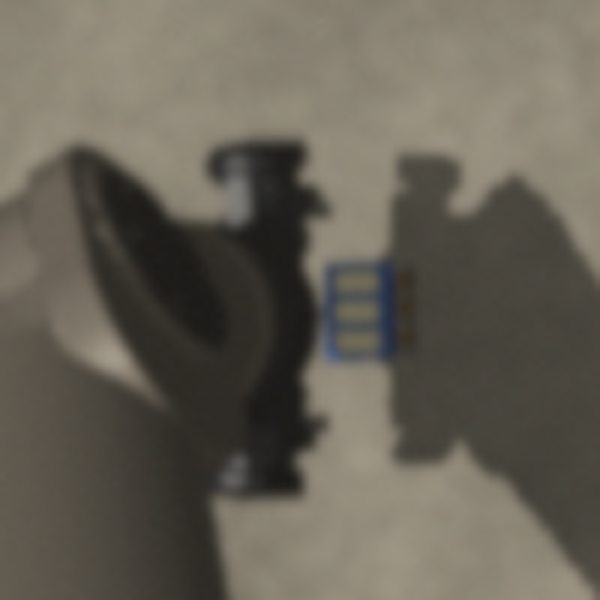

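Call:
drive_tool(increments="0 -0.003 -0.03 0;0 0 -0.03 0;0 0 -0.02 0;0 0 -0.0095 0;0 0 0 0;0 0 0 0;0 0 0 0")

```text
t: 2.47
eef_pos: [0.4259, 0.3191, 0.0404]
tool_rot: [0.0, 0.701, 0.713, 0.001]
contact_force: [-0.7, 0.2, -0.1]
gripper_width: 0.998
```

Call:
drive_tool(increments="0 0 0 0;0 0 0 0;0 0 0 0;0 0 0 0;0 0 0 0;0 0 0 0;0 0 0 0;0 0 0 0", grip=0.4, squeeze=35)

```text
t: 3.13
eef_pos: [0.4252, 0.3187, 0.0396]
tool_rot: [-0.0, 0.701, 0.713, 0.001]
contact_force: [-1.3, -1.0, 7.3]
gripper_width: 0.507
```

Call:
drive_tool(increments="0 0 0.02 0;0 0 0.035 0;0 0 0.035 0;0 0 0.035 0;0 0 0.035 0;0 0 0 0")

```text
t: 3.63
eef_pos: [0.4279, 0.3203, 0.2052]
tool_rot: [-0.0, 0.701, 0.713, 0.005]
contact_force: [0.7, 0.2, -1.2]
gripper_width: 0.512
```

Call:
drive_tool(increments="0.0153 -0.0273 0 -0.0153;0.0153 -0.0273 0 -0.0153;0.0153 -0.0273 0 -0.0153;0.0153 -0.0273 0 -0.0153;0.0153 -0.0273 0 -0.0153;0.0153 -0.0273 0 -0.0153;0.0153 -0.0273 0 -0.0153;0.0153 -0.0273 0 -0.0153;0.0153 -0.0273 0 -0.0153;0.0153 -0.0273 0 -0.0153;0.0153 -0.0273 0 -0.0153;0.0153 -0.0273 0 -0.0153")

```text
t: 4.63
eef_pos: [0.6085, -0.0106, 0.198]
tool_rot: [-0.0, 0.763, 0.646, -0.0]
contact_force: [0.2, 0.7, -1.7]
gripper_width: 0.508
```

Call:
drive_tool(increments="0 0 -0.025 0;0 0 -0.025 0;0 0 -0.025 0;0 0 0 0;0 0 0 0;0 0 0 0")

```text
t: 5.13
eef_pos: [0.6089, -0.0094, 0.1247]
tool_rot: [0.0, 0.763, 0.646, 0.0]
contact_force: [0.7, 0.2, -1.0]
gripper_width: 0.508
```

```bash
python3 - <<'E'
from h import *
st();snap('side','s3');crop('s3',290,150,390,290,5,'c9');snap('top','t3');crop('t3',250,140,390,250,5,'c10')
E
```

```text
{'t': 5.1333, 'q': [-0.4403, 0.558, 0.4791, 1.8523, -0.3426, 0.8124, 0.0494], 'eef_pos': [0.6089, -0.0094, 0.1247], 'tool_rot': [0.0004, 0.7632, 0.6462, 0.0003], 'contact_force': [0.7006, 0.2048, -1.0059], 'gripper_width': 0.5083}
```

View pics/c9.png

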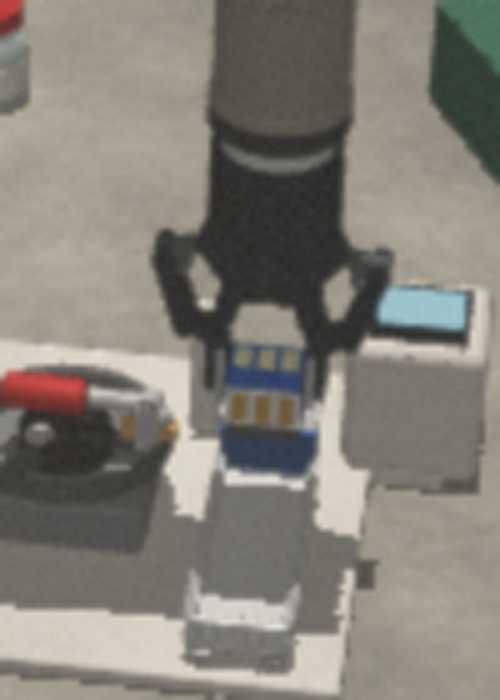

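View pics/c10.png

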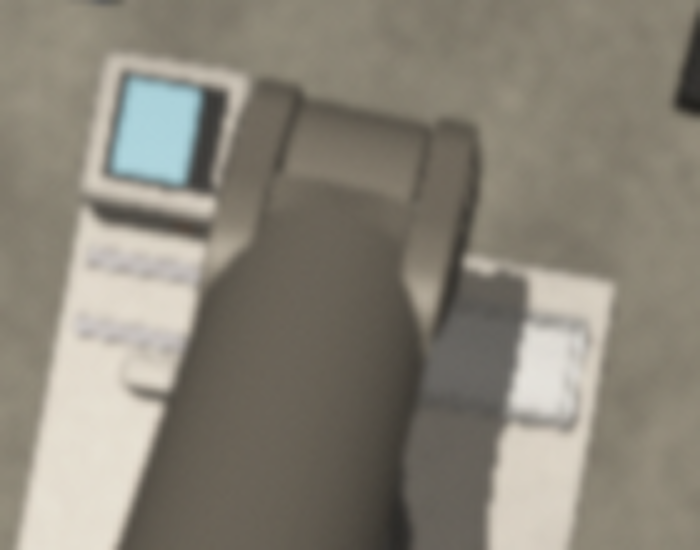

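```bash
python3 - <<'E'
from h import *
crop('s3',320,210,370,270,12,'c11')
E
```

```text
(no output)
```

View pics/c11.png

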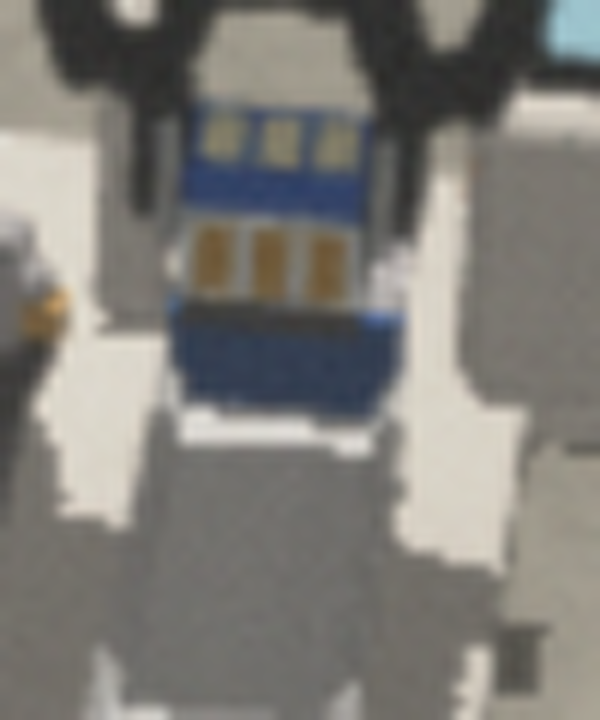

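```bash
python3 - <<'E'
from h import *
th=-.167;ex=np.array([np.cos(th),np.sin(th)]);ey=np.array([-np.sin(th),np.cos(th)])
c=np.array([.6089,-.0094])
g=lambda x,y,z:cp('side',x,y,320,210,12,z)[:2]
b=(g(186,322,.085)+g(358,333,.085))/2
t=(g(183,198,.131)+g(365,212,.131))/2
print('obs front-bottom mid',b,'exp',c-.015*ey,'diff local',[ (b-c+.015*ey)@ex,(b-c+.015*ey)@ey], np.linalg.norm(g(186,322,.085)-g(358,333,.085)))
P=(g(170,300,.062)+g(404,320,.062))/2
Q=(g(185,407,.032)+g(372,420,.032))/2
print('plate top mid',P,'plate bottom',Q)
for X in (P,Q): print('rel local to cassette centre (bias-corrected)', (X-b)@ex, (X-b)@ey-.015)
print((P-c)@ex,(Q-c)@ex)
E
```

```text
obs front-bottom mid [ 0.60849769 -0.02131189] exp [ 0.60640663 -0.02419132] diff local [np.float64(0.0015833399461174548), np.float64(0.003186952000136804)] 0.0416408895408108
plate top mid [0.61559331 0.01683857] plate bottom [0.61465364 0.01386187]
rel local to cassette centre (bias-corrected) 0.000655348252671969 0.023799182317193926
rel local to cassette centre (bias-corrected) 0.00022355034313803295 0.020707694376374264
0.0022386881987894237 0.0018068902892554878
```

Call:
drive_tool(increments="0 0 -0.015 0;0 0 -0.015 0;0 0 -0.01 0;0 0 -0.005 0;0 0 -0.003 0;0 0 0 0;0 0 0 0")

```text
t: 5.82
eef_pos: [0.6088, -0.0093, 0.0764]
tool_rot: [0.0, 0.763, 0.646, 0.0]
contact_force: [-0.9, -0.3, -1.6]
gripper_width: 0.515
```

Call:
drive_tool(increments="0 0 -0.003 0;0 0 -0.002 0;0 0 0 0;0 0 0 0;0 0 0 0")

```text
t: 6.23
eef_pos: [0.6089, -0.0093, 0.0716]
tool_rot: [0.0, 0.763, 0.646, 0.001]
contact_force: [-1.3, 0.6, 6.1]
gripper_width: 0.51
```

Call:
drive_tool(increments="0.0004 0.002 0.0005 0;0.0004 0.002 0 0;0.0002 0.001 0 0;0 0 0 0;0 0 0 0")

```text
t: 6.65
eef_pos: [0.6098, -0.0046, 0.0716]
tool_rot: [0.0, 0.763, 0.646, 0.0]
contact_force: [-1.1, -2.6, 4.5]
gripper_width: 0.507
```

Call:
drive_tool(increments="0.0002 0.001 0 0;0.0002 0.001 0 0;0 0 0 0;0 0 0 0")

```text
t: 6.98
eef_pos: [0.6101, -0.0029, 0.0716]
tool_rot: [0.0, 0.763, 0.646, 0.0]
contact_force: [-1.3, -2.1, 5.1]
gripper_width: 0.509
```

Call:
drive_tool(increments="0.0002 0.001 0 0;0 0 0 0;0 0 0 0")

```text
t: 7.23
eef_pos: [0.6102, -0.002, 0.0716]
tool_rot: [0.0, 0.763, 0.646, 0.0]
contact_force: [-0.3, -3.8, 4.2]
gripper_width: 0.508
```

Call:
drive_tool(increments="0.0002 0.001 0 0;0 0 0 0;0 0 0 0")

```text
t: 7.48
eef_pos: [0.6105, -0.001, 0.0716]
tool_rot: [0.0, 0.763, 0.646, 0.0]
contact_force: [-1.1, -3.3, 4.4]
gripper_width: 0.509
```

Call:
drive_tool(increments="0.0002 0.001 0 0;0.0002 0.001 0 0;0 0 0 0;0 0 0 0")

```text
t: 7.82
eef_pos: [0.6105, -0.0009, 0.0716]
tool_rot: [0.001, 0.764, 0.645, -0.001]
contact_force: [-1.4, -7.9, 5.6]
gripper_width: 0.513
```

```bash
python3 - <<'E'
from h import *
st();snap('side','s4');crop('s4',320,210,370,270,12,'c12')
E
```

```text
{'t': 7.8167, 'q': [-0.4233, 0.6343, 0.4385, 1.871, -0.3871, 0.7208, 0.0673], 'eef_pos': [0.6105, -0.0009, 0.0716], 'tool_rot': [0.0011, 0.7639, 0.6454, -0.0007], 'contact_force': [-1.401, -7.8742, 5.6324], 'gripper_width': 0.5125}
```

View pics/c12.png

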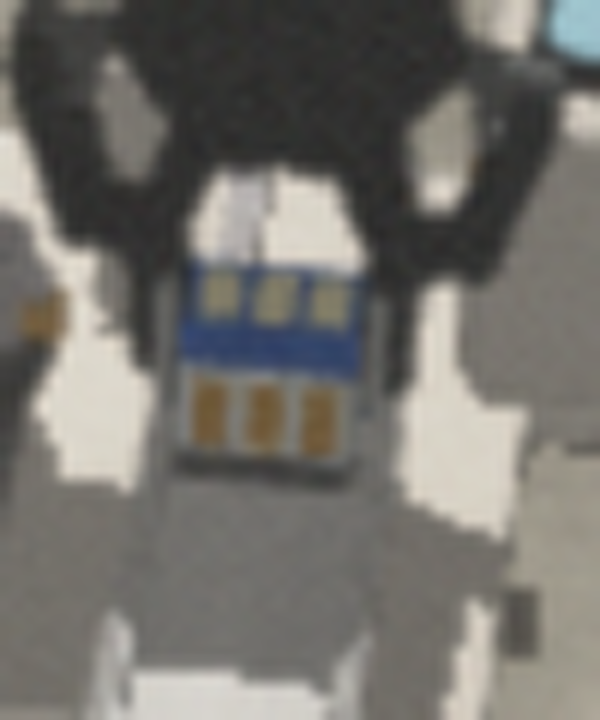

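Call:
drive_tool(increments="-0.0002 -0.001 0 0;0 0 0 0;0 0 0 0;0 0 0 0;0 0 0 0", grip=0.66)

```text
t: 8.28
eef_pos: [0.6103, 0.0014, 0.0711]
tool_rot: [-0.0, 0.763, 0.646, 0.0]
contact_force: [-0.4, -0.1, -0.7]
gripper_width: 0.66
```

Call:
drive_tool(increments="0 0 0.02 0;0 0 0.035 0;0 0 0.035 0;0 0 0.035 0;0 0 0.02 0;0 0 0 0")

```text
t: 8.78
eef_pos: [0.6132, 0.0007, 0.2215]
tool_rot: [0.002, 0.763, 0.646, 0.004]
contact_force: [0.5, -0.3, -0.3]
gripper_width: 0.661
```

Call:
drive_tool(increments="-0.0154 -0.0246 0 0.0314;-0.0154 -0.0246 0 0.0314;-0.0154 -0.0246 0 0.0314;-0.0154 -0.0246 0 0.0314;-0.0154 -0.0246 0 0.0314;-0.0154 -0.0246 0 0.0314;-0.0154 -0.0246 0 0.0314;-0.0154 -0.0246 0 0.0314;-0.0154 -0.0246 0 0.0314;-0.0154 -0.0246 0 0.0314;-0.0154 -0.0246 0 0.0314;-0.0154 -0.0246 0 0.0314", grip=0.85)

```text
t: 9.78
eef_pos: [0.4245, -0.295, 0.2156]
tool_rot: [-0.001, 0.628, 0.778, 0.0]
contact_force: [0.8, -0.5, 0.6]
gripper_width: 0.849
```

Call:
drive_tool(increments="0 0 -0.035 0;0 0 -0.035 0;0 0 -0.02 0;0 0 0 0;0 0 0 0;0 0 0 0")

```text
t: 10.28
eef_pos: [0.4262, -0.2948, 0.1272]
tool_rot: [0.001, 0.629, 0.778, 0.0]
contact_force: [-0.1, 0.9, -0.0]
gripper_width: 0.847
```

```bash
python3 - <<'E'
from h import *
st();snap('side','s5');crop('s5',210,230,390,380,4,'c13');snap('top','t5');crop('t5',250,170,450,320,4,'c14')
E
```

```text
{'t': 10.2833, 'q': [0.0756, 0.4265, 0.5115, 2.0664, -0.3116, 0.7212, 0.9965], 'eef_pos': [0.4262, -0.2948, 0.1272], 'tool_rot': [0.0005, 0.6286, 0.7777, 0.0], 'contact_force': [-0.1186, 0.9146, -0.0029], 'gripper_width': 0.8466}
```

View pics/c13.png

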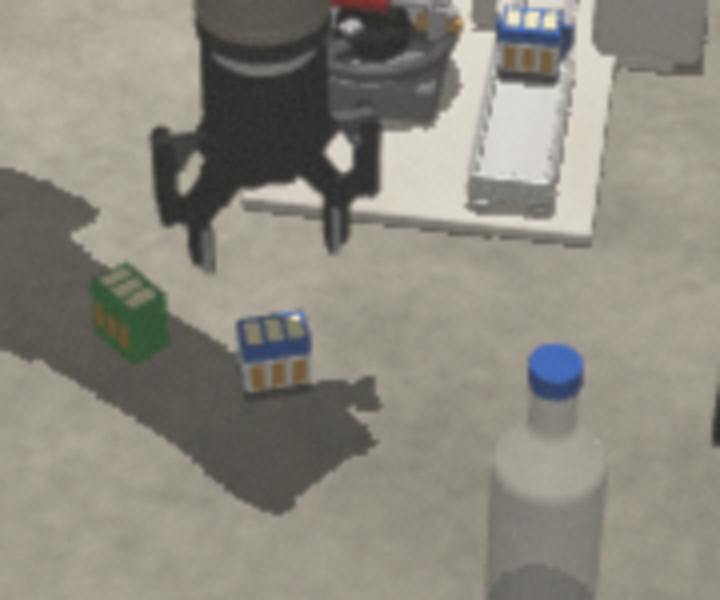

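View pics/c14.png

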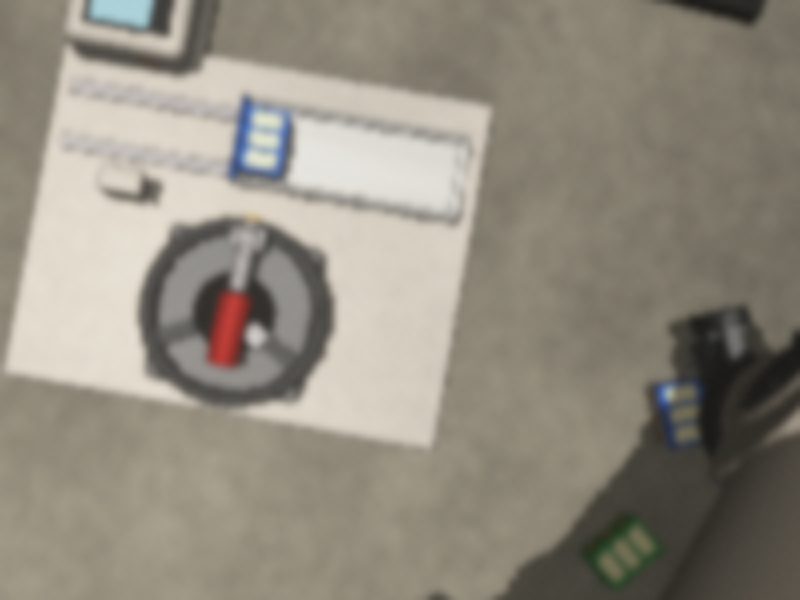

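Call:
drive_tool(increments="0 0.001 -0.03 0;0 0 -0.03 0;0 0 -0.018 0;0 0 -0.009 0;0 0 0 0;0 0 0 0;0 0 0 0")

```text
t: 10.97
eef_pos: [0.4267, -0.2942, 0.0408]
tool_rot: [0.001, 0.629, 0.778, 0.0]
contact_force: [0.3, -0.2, 0.6]
gripper_width: 0.849
```

Call:
drive_tool(increments="0 0 0 0;0 0 0 0;0 0 0 0;0 0 0 0;0 0 0 0;0 0 0 0;0 0 0 0", grip=0.4, squeeze=35)

```text
t: 11.55
eef_pos: [0.4264, -0.2938, 0.0404]
tool_rot: [0.001, 0.629, 0.778, 0.0]
contact_force: [-1.2, 1.8, 6.7]
gripper_width: 0.503
```

Call:
drive_tool(increments="0 0 0.02 0;0 0 0.035 0;0 0 0.035 0;0 0 0.03 0;0 0 0 0")

```text
t: 11.97
eef_pos: [0.4282, -0.2956, 0.1648]
tool_rot: [0.005, 0.629, 0.777, 0.001]
contact_force: [1.0, -0.2, -2.3]
gripper_width: 0.509
```

Call:
drive_tool(increments="0.0148 0.0211 0 -0.0314;0.0148 0.0211 0 -0.0314;0.0148 0.0211 0 -0.0314;0.0148 0.0211 0 -0.0314;0.0148 0.0211 0 -0.0314;0.0148 0.0211 0 -0.0314;0.0148 0.0211 0 -0.0314;0.0148 0.0211 0 -0.0314;0.0148 0.0211 0 -0.0314;0.0148 0.0211 0 -0.0314;0.0148 0.0211 0 -0.0314;0.0148 0.0211 0 -0.0314")

```text
t: 12.97
eef_pos: [0.6034, -0.0389, 0.1588]
tool_rot: [-0.0, 0.764, 0.646, -0.0]
contact_force: [0.3, -0.3, -0.8]
gripper_width: 0.513
```

Call:
drive_tool(increments="0 0 -0.02 0;0 0 -0.02 0;0 0 0 0;0 0 0 0;0 0 0 0")

```text
t: 13.38
eef_pos: [0.6033, -0.0409, 0.1199]
tool_rot: [0.0, 0.763, 0.646, 0.0]
contact_force: [0.1, -0.7, -0.9]
gripper_width: 0.512
```

```bash
python3 - <<'E'
from h import *
st();snap('side','s6');crop('s6',310,210,370,280,10,'c15')
E
```

```text
{'t': 13.3833, 'q': [-0.4405, 0.5753, 0.5512, 1.8686, -0.4041, 0.8099, 0.1559], 'eef_pos': [0.6033, -0.0409, 0.1199], 'tool_rot': [0.0002, 0.7634, 0.6459, 0.0001], 'contact_force': [0.0596, -0.6992, -0.8681], 'gripper_width': 0.5125}
```

View pics/c15.png

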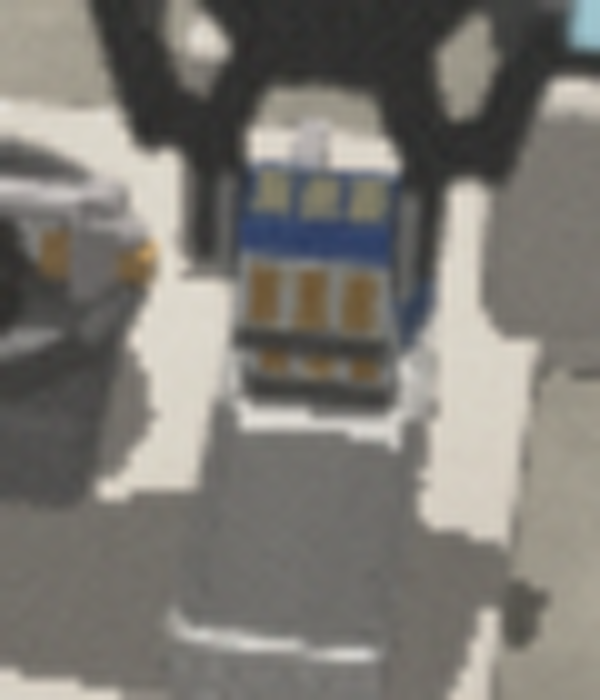

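Call:
drive_tool(increments="0.0002 0 -0.015 0;0 0 -0.015 0;0 0 -0.009 0;0 0 -0.004 0;0 0 0 0;0 0 0 0")

```text
t: 13.93
eef_pos: [0.6038, -0.0406, 0.0769]
tool_rot: [0.0, 0.763, 0.646, 0.0]
contact_force: [-0.6, 0.3, -0.9]
gripper_width: 0.506
```

Call:
drive_tool(increments="0 0 -0.003 0;0 0 -0.0015 0;0 0 0 0;0 0 0 0;0 0 0 0")

```text
t: 14.35
eef_pos: [0.6039, -0.0403, 0.0725]
tool_rot: [0.0, 0.763, 0.646, 0.0]
contact_force: [-0.7, -0.2, 5.9]
gripper_width: 0.509
```

Push +y along the row until contact.

Call:
drive_tool(increments="0.0004 0.002 0.0003 0;0.0004 0.002 0 0;0.0002 0.001 0 0;0.0002 0.001 0 0;0 0 0 0;0 0 0 0")

```text
t: 14.85
eef_pos: [0.605, -0.0347, 0.0725]
tool_rot: [0.001, 0.763, 0.646, 0.0]
contact_force: [-1.1, -2.8, 4.8]
gripper_width: 0.512
```

Call:
drive_tool(increments="0.0002 0.001 0 0;0.0002 0.001 0 0;0 0 0 0;0 0 0 0")

```text
t: 15.18
eef_pos: [0.6054, -0.0328, 0.0725]
tool_rot: [0.001, 0.763, 0.646, 0.0]
contact_force: [-0.5, -2.7, 4.6]
gripper_width: 0.51
```

Call:
drive_tool(increments="0.0002 0.001 0 0;0.0002 0.001 0 0;0 0 0 0;0 0 0 0")

```text
t: 15.52
eef_pos: [0.6056, -0.0312, 0.0724]
tool_rot: [0.001, 0.763, 0.646, -0.0]
contact_force: [-0.9, -3.8, 6.1]
gripper_width: 0.503
```

Call:
drive_tool(increments="0.0002 0.001 0 0;0.0002 0.001 0 0;0 0 0 0;0 0 0 0")

```text
t: 15.85
eef_pos: [0.6056, -0.0312, 0.0725]
tool_rot: [0.001, 0.764, 0.645, -0.001]
contact_force: [-1.4, -8.2, 5.3]
gripper_width: 0.508
```

Call:
drive_tool(increments="0.0002 0.001 0 0;0 0 0 0;0 0 0 0")

```text
t: 16.1
eef_pos: [0.6056, -0.0311, 0.0725]
tool_rot: [0.002, 0.764, 0.645, -0.001]
contact_force: [-2.7, -10.3, 5.2]
gripper_width: 0.508
```

Call:
drive_tool(increments="-0.0003 -0.002 0 0;0 0 0 0;0 0 0 0;0 0 0 0;0 0 0 0", grip=0.66)

```text
t: 16.52
eef_pos: [0.6056, -0.0284, 0.0719]
tool_rot: [-0.0, 0.763, 0.647, 0.0]
contact_force: [-0.4, 0.3, 0.2]
gripper_width: 0.662
```

Call:
drive_tool(increments="0 0 0.015 0;0 0 0.03 0;0 0 0.035 0;0 0 0.035 0;0 0 0.02 0;0 0 0 0")

```text
t: 17.02
eef_pos: [0.6084, -0.0294, 0.212]
tool_rot: [0.002, 0.763, 0.646, 0.003]
contact_force: [1.6, 0.2, 0.6]
gripper_width: 0.658
```

Call:
drive_tool(increments="-0.03 -0.03 0 0;-0.03 -0.03 0 0;-0.03 -0.03 0 0;-0.02 -0.03 0 0;0 -0.03 0 0;0 -0.03 0 0;0 0 0 0")

```text
t: 17.6
eef_pos: [0.4957, -0.2136, 0.2073]
tool_rot: [0.001, 0.766, 0.643, -0.001]
contact_force: [0.3, -0.2, -0.3]
gripper_width: 0.663
```

```bash
python3 - <<'E'
from h import *
st();snap('side','s7');crop('s7',270,195,390,295,6,'c16');snap('top','t7');crop('t7',240,150,380,290,5,'c17')
E
```

```text
{'t': 17.6, 'q': [-0.2598, 0.363, 0.6899, 1.9627, -0.2866, 0.9122, 0.4023], 'eef_pos': [0.4957, -0.2136, 0.2073], 'tool_rot': [0.0014, 0.7655, 0.6434, -0.0007], 'contact_force': [0.2797, -0.1655, -0.2898], 'gripper_width': 0.6626}
```

View pics/c16.png

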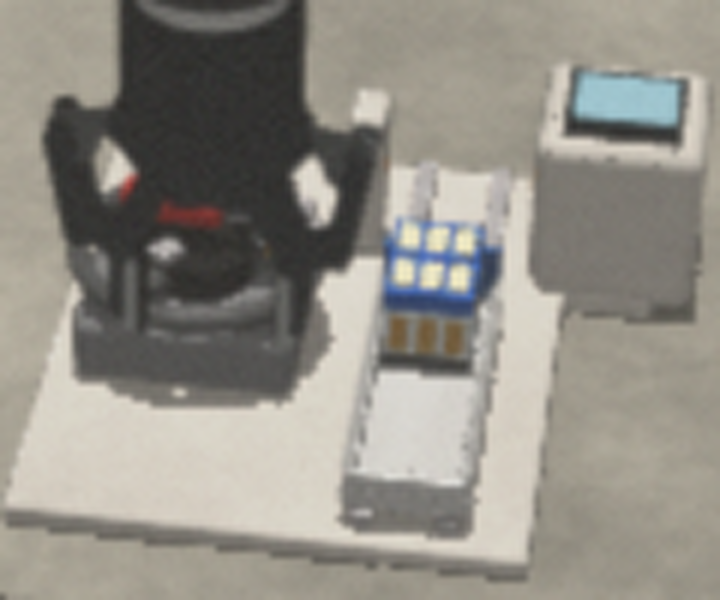

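View pics/c17.png

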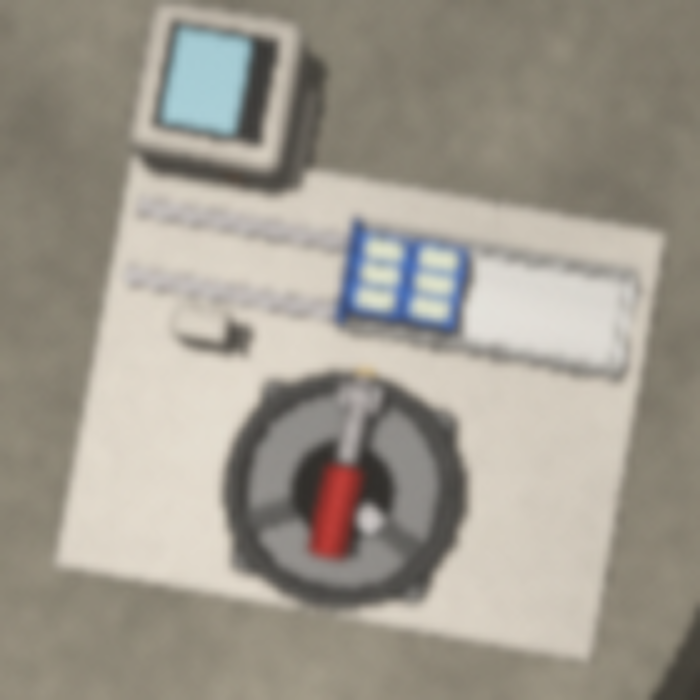

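View pics/t7.png

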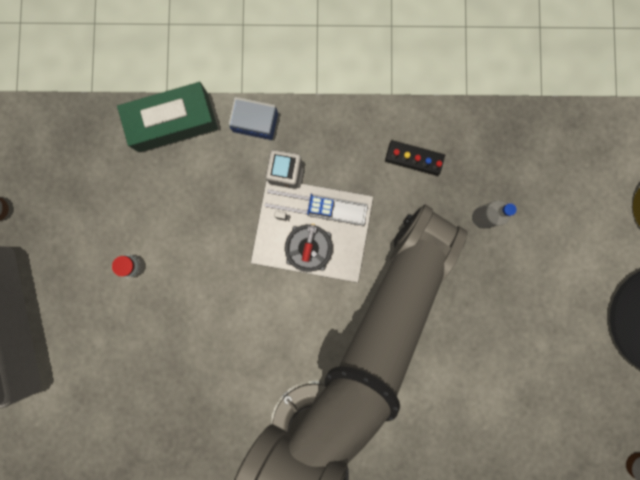

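```bash
python3 - <<'E'
from h import *
crop('t7',280,215,340,280,10,'c18')
crop('s0',278,215,330,265,12,'c19')
E
```

```text
(no output)
```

View pics/c18.png

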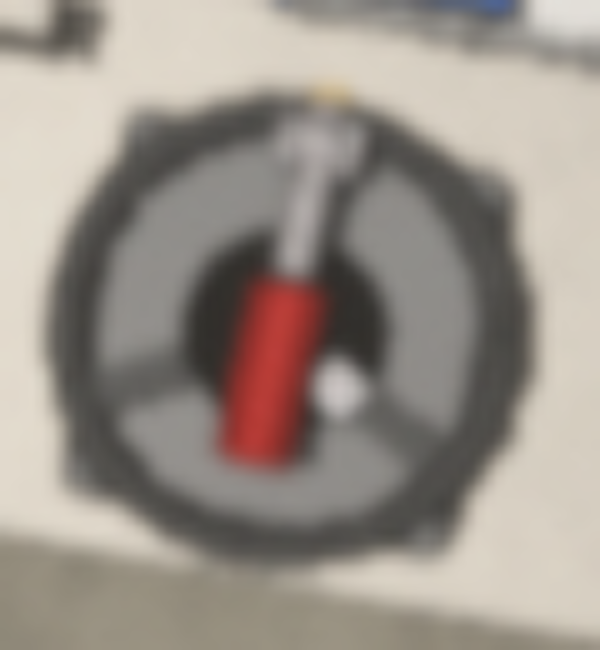

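View pics/c19.png

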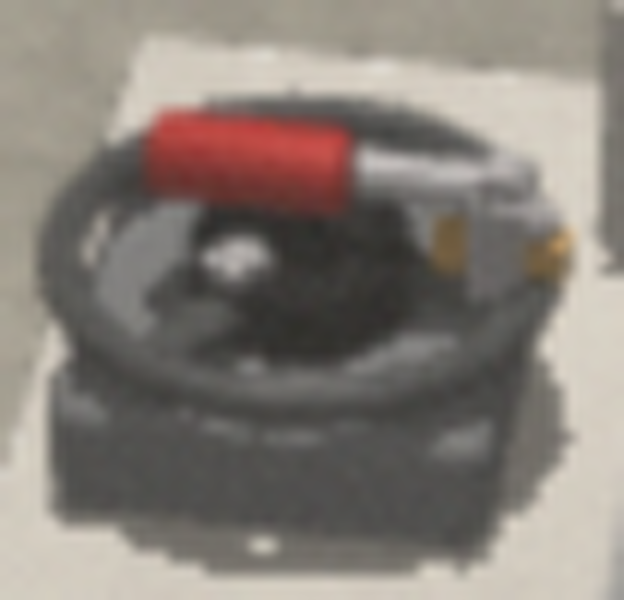

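```bash
python3 - <<'E'
from h import *
th=-.1665;ex=np.array([np.cos(th),np.sin(th)]);ey=np.array([-np.sin(th),np.cos(th)])
f=lambda x,y,z:cp('top',x,y,280,215,10,z)[:2]
g=lambda x,y,z:cp('side',x,y,278,215,12,z)[:2]
def L(n,P): print(n,P.round(4),'loc',round(P@ex,4),round(P@ey,4))
a,b=f(290,283,.088),f(255,458,.088); L('sleeve top in',a);L('sleeve top out',b);print(np.linalg.norm(a-b), np.arctan2(*(a-b)[::-1]))
a,b=g(352,182,.086),g(150,154,.086); L('side in',a);L('side out',b);print(np.linalg.norm(a-b), np.arctan2(*(a-b)[::-1]))
L('wheel top',f(290,325,.06)); L('wheel side',g(302,257,.06))
L('hinge top',f(318,142,.09))
L('cassA',np.array([.6105,-.0009]))
E
```

```text
sleeve top in [0.5035 0.0166] loc 0.4938 0.0998
sleeve top out [0.4567 0.0255] loc 0.4461 0.1008
0.04770331558836927 -0.18694487552319067
side in [0.5065 0.0127] loc 0.4974 0.0964
side out [0.457  0.0245] loc 0.4466 0.0999
0.05092706846996602 -0.23422038631168673
wheel top [0.4933 0.0172] loc 0.4836 0.0987
wheel side [0.4944 0.0169] loc 0.4848 0.0986
hinge top [0.5413 0.0095] loc 0.5323 0.099
cassA [ 0.6105 -0.0009] loc 0.6022 0.1003
```

```bash
python3 - <<'E'
from h import *
f=lambda x,y,z:cp('top',x,y,280,215,10,z)[:2]
g=lambda x,y,z:cp('side',x,y,278,215,12,z)[:2]
for z in np.arange(.03,.1,.01): print(round(z,3),f(340,385,z).round(4),(g(235,255,z)-[.0016,.0025]).round(4))
E
```

```text
0.03 [0.4776 0.0038] [0.4763 0.0557]
0.04 [0.4774 0.0037] [0.4763 0.0422]
0.05 [0.4772 0.0035] [0.4763 0.0288]
0.06 [0.477  0.0034] [0.4762 0.0153]
0.07 [0.4767 0.0032] [0.4762 0.0018]
0.08 [0.4765 0.0031] [ 0.4762 -0.0117]
0.09 [0.4763 0.0029] [ 0.4762 -0.0252]
0.1 [0.4761 0.0028] [ 0.4761 -0.0386]
```

Call:
drive_tool(increments="-0.0016 0.0195 -0.002 0.125;-0.0016 0.0195 -0.002 0.125;-0.0016 0.0195 -0.002 0.125;-0.0016 0.0195 -0.002 0.125;-0.0016 0.0195 -0.002 0.125;-0.0016 0.0195 -0.002 0.125;-0.0016 0.0195 -0.002 0.125;-0.0016 0.0195 -0.002 0.125;-0.0016 0.0195 -0.002 0.125;-0.0016 0.0195 -0.002 0.125;-0.0016 0.0195 -0.002 0.125;-0.0016 0.0195 -0.002 0.125")

```text
t: 18.7
eef_pos: [0.4772, 0.0292, 0.1826]
tool_rot: [-0.001, 0.113, 0.994, 0.0]
contact_force: [-0.1, -0.4, -0.4]
gripper_width: 0.656
```

Call:
drive_tool(increments="0 0 -0.02 0.044;0 0 -0.02 0;0 0 0 0;0 0 0 0;0 0 0 0", grip=0.6)

```text
t: 19.12
eef_pos: [0.4782, 0.0269, 0.1436]
tool_rot: [0.0, 0.096, 0.995, 0.0]
contact_force: [0.5, -0.7, -0.5]
gripper_width: 0.598
```

```bash
python3 - <<'E'
from h import *
st();snap('side','s8');crop('s8',260,170,340,270,7,'c20')
E
```

```text
{'t': 19.1167, 'q': [-0.4117, 0.311, 0.2668, 2.1297, -0.1236, 0.7149, 1.3153], 'eef_pos': [0.4782, 0.0269, 0.1436], 'tool_rot': [0.0, 0.0958, 0.9954, 0.0001], 'contact_force': [0.5438, -0.6735, -0.4624], 'gripper_width': 0.5985}
```

View pics/c20.png

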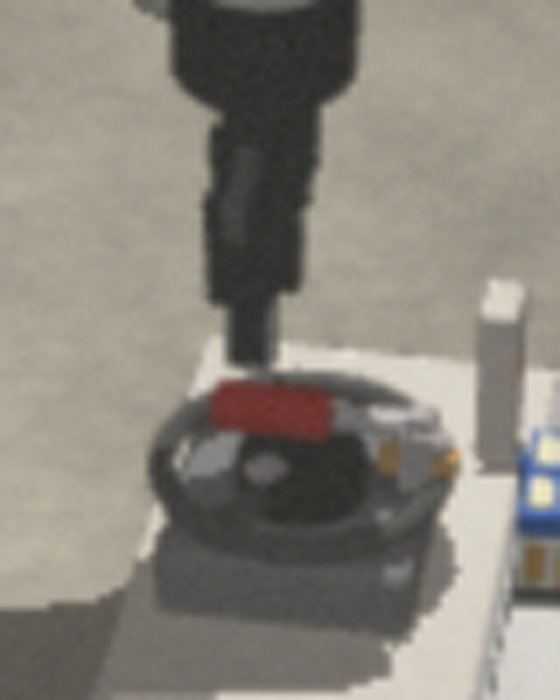

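Call:
drive_tool(increments="-0.001 -0.0067 -0.015 0;0 0 -0.015 0;0 0 -0.01 0;0 0 -0.004 0;0 0 0 0;0 0 0 0")

```text
t: 19.67
eef_pos: [0.4775, 0.0198, 0.0995]
tool_rot: [0.0, 0.096, 0.995, 0.0]
contact_force: [-0.3, -0.1, 1.3]
gripper_width: 0.6
```

Call:
drive_tool(increments="0 0 0 0;0 0 0 0;0 0 0 0;0 0 0 0;0 0 0 0;0 0 0 0", grip=0.1, squeeze=25)

```text
t: 20.17
eef_pos: [0.4778, 0.0222, 0.0998]
tool_rot: [0.001, 0.095, 0.995, 0.001]
contact_force: [0.0, 6.6, 0.6]
gripper_width: 0.247
```

```bash
python3 - <<'E'
from h import *
st();snap('side','s9');crop('s9',260,170,340,270,7,'c21')
u=np.array([.981,-.192])
for k in range(18):
    a,b=np.radians(5*k),np.radians(5*k+5)
    d=66*(np.cos(a)-np.cos(b))*u; print(k,d.round(1),round(66*(np.sin(b)-np.sin(a)),1))
E
```

```text
{'t': 20.1667, 'q': [-0.3766, 0.387, 0.2424, 2.1591, -0.1632, 0.6102, 1.363], 'eef_pos': [0.4778, 0.0222, 0.0998], 'tool_rot': [0.0006, 0.095, 0.9955, 0.0015], 'contact_force': [0.0129, 6.5758, 0.6092], 'gripper_width': 0.2474}
0 [ 0.2 -0. ] 5.8
1 [ 0.7 -0.1] 5.7
2 [ 1.2 -0.2] 5.6
3 [ 1.7 -0.3] 5.5
4 [ 2.2 -0.4] 5.3
5 [ 2.6 -0.5] 5.1
6 [ 3.  -0.6] 4.9
7 [ 3.4 -0.7] 4.6
8 [ 3.8 -0.7] 4.2
9 [ 4.2 -0.8] 3.9
10 [ 4.5 -0.9] 3.5
11 [ 4.8 -0.9] 3.1
12 [ 5. -1.] 2.7
13 [ 5.2 -1. ] 2.2
14 [ 5.4 -1.1] 1.7
15 [ 5.5 -1.1] 1.2
16 [ 5.6 -1.1] 0.8
17 [ 5.6 -1.1] 0.3
```

View pics/c21.png

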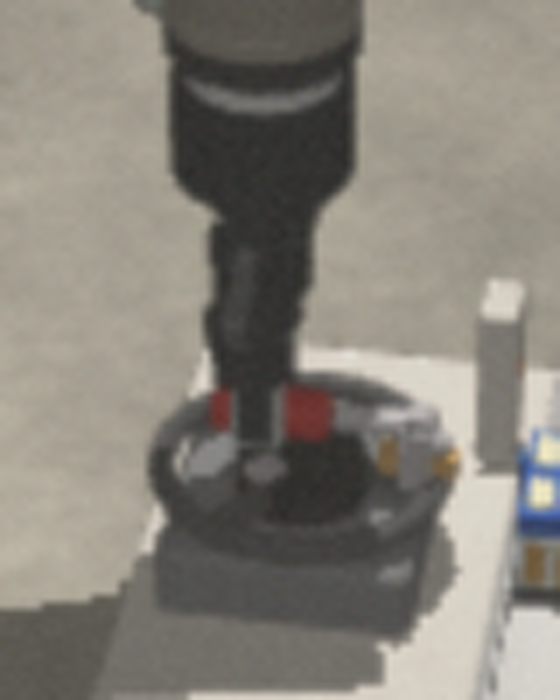

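Call:
drive_tool(increments="0.0002 0.002 0.0058 0;0.0007 -0.0001 0.0058 0;0.0012 -0.0002 0.0057 0;0.0017 -0.0003 0.0056 0;0.0022 -0.0004 0.0054 0;0.0026 -0.0005 0.0052 0;0 0 0 0;0 0 0 0")

```text
t: 20.88
eef_pos: [0.4858, 0.0213, 0.1328]
tool_rot: [0.0, 0.096, 0.995, 0.001]
contact_force: [1.8, 6.4, -7.9]
gripper_width: 0.24
```

```bash
python3 - <<'E'
from h import *
st();snap('side','s10');crop('s10',260,170,340,270,7,'c22')
E
```

```text
{'t': 20.8833, 'q': [-0.3915, 0.34, 0.2634, 2.1216, -0.138, 0.6947, 1.3431], 'eef_pos': [0.4858, 0.0213, 0.1328], 'tool_rot': [0.0003, 0.0956, 0.9954, 0.0007], 'contact_force': [1.7918, 6.3724, -7.9356], 'gripper_width': 0.2398}
```

View pics/c22.png

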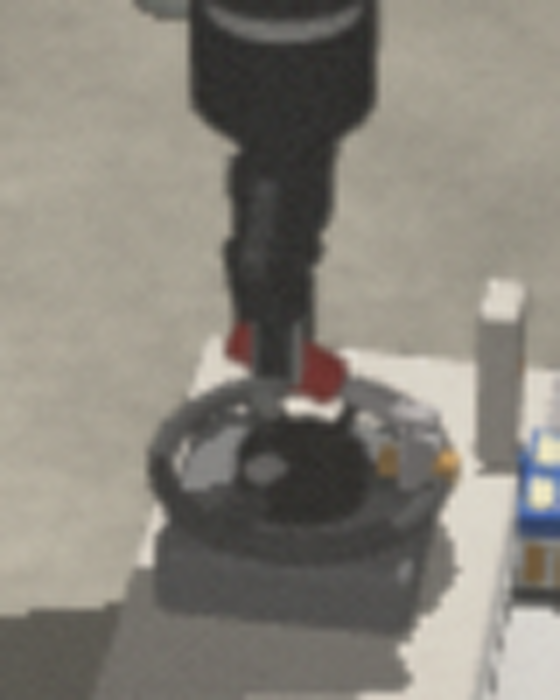

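Call:
drive_tool(increments="0.003 0.0005 0.005 0;0.0034 0 0.0047 0;0.0038 0 0.0043 0;0.0042 -0.0004 0.004 0;0.0045 -0.0009 0.0036 0;0.0048 -0.0009 0.0032 0;0 0 0 0")

```text
t: 21.52
eef_pos: [0.5103, 0.0179, 0.1582]
tool_rot: [0.0, 0.096, 0.995, 0.0]
contact_force: [-3.2, 0.8, 3.3]
gripper_width: 0.246
```

Call:
drive_tool(increments="0.005 -0.001 0.0027 0;0.0052 -0.001 0.0022 0;0.0054 -0.0011 0.0017 0;0.0055 -0.0011 0.0012 0;0.0056 -0.0011 0.0008 0;0.0056 -0.0011 0.0003 0;0 0 0 0;0 0 0 0;0 0 0 0")

```text
t: 22.27
eef_pos: [0.5428, 0.0119, 0.1665]
tool_rot: [0.001, 0.096, 0.995, 0.0]
contact_force: [-0.4, -0.9, -0.5]
gripper_width: 0.102
```

```bash
python3 - <<'E'
from h import *
st();snap('side','s11');crop('s11',260,150,360,270,6,'c23')
E
```

```text
{'t': 22.2667, 'q': [-0.3624, 0.3712, 0.2795, 1.9717, -0.1376, 0.8144, 1.3716], 'eef_pos': [0.5428, 0.0119, 0.1665], 'tool_rot': [0.0011, 0.0962, 0.9954, 0.0], 'contact_force': [-0.4078, -0.946, -0.5122], 'gripper_width': 0.1016}
```

View pics/c23.png

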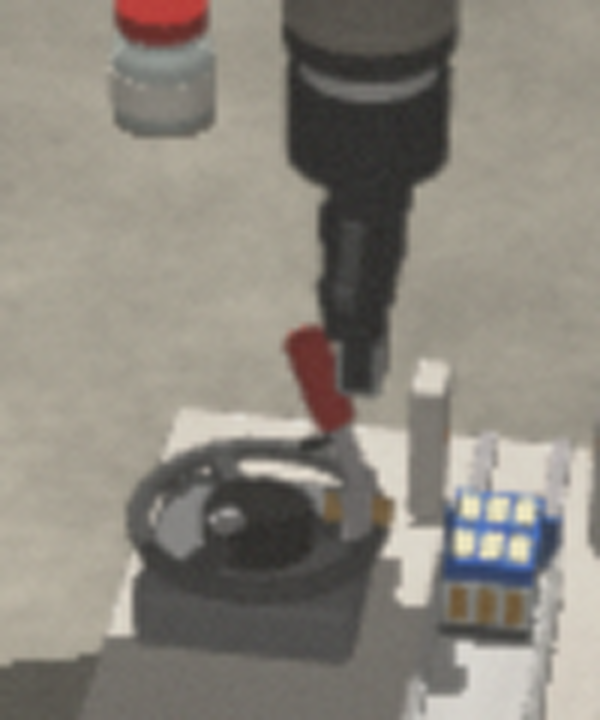

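Call:
drive_tool(increments="0.01 -0.002 0 0;0.01 -0.002 0 0;0.01 -0.002 0 0;0.01 -0.002 0 0;0 0 0.03 0;0 0 0.03 0;0 0 0 0;0 0 0 0")

```text
t: 22.98
eef_pos: [0.5836, 0.0038, 0.228]
tool_rot: [0.002, 0.096, 0.995, 0.0]
contact_force: [-0.3, -0.2, -0.8]
gripper_width: 0.103
```

```bash
python3 - <<'E'
from h import *
st();snap('side','s12');crop('s12',260,150,360,270,6,'c24');snap('top','t12');crop('t12',260,180,340,280,7,'c25')
E
```

```text
{'t': 22.9833, 'q': [-0.3488, 0.3582, 0.2993, 1.8255, -0.1257, 0.9723, 1.3812], 'eef_pos': [0.5836, 0.0038, 0.228], 'tool_rot': [0.0019, 0.0962, 0.9954, 0.0004], 'contact_force': [-0.2619, -0.1703, -0.7813], 'gripper_width': 0.1033}
```

View pics/c24.png

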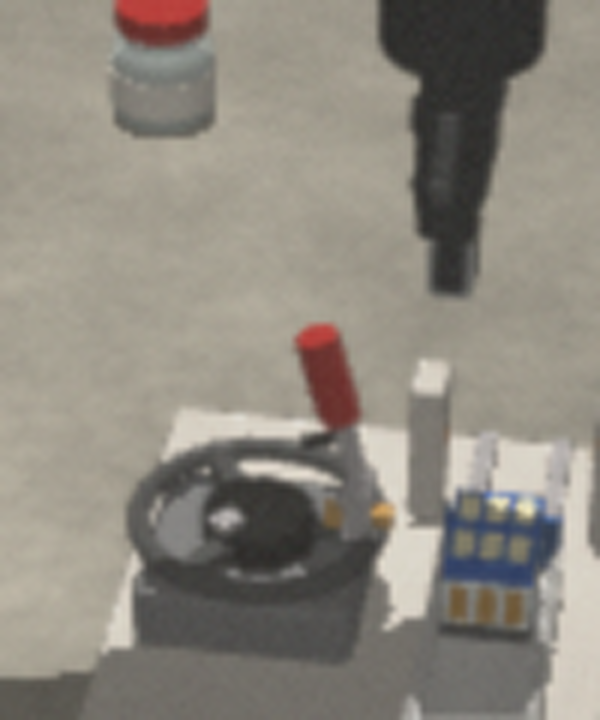

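View pics/c25.png

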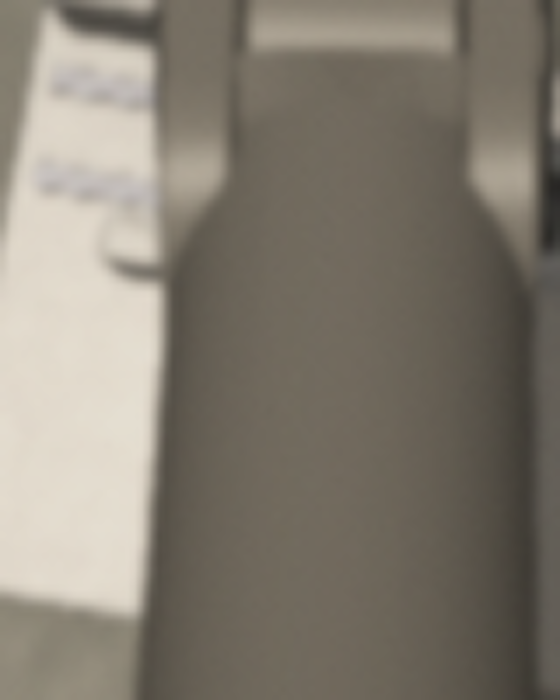

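Call:
drive_tool(increments="0 0 0.02 0;0 0 0.02 0;0 0 0 0;0 0 0 0;0 0 0 0;0 0 0 0;0 0 0 0;0 0 0 0", grip=0.6)

```text
t: 23.75
eef_pos: [0.5813, 0.004, 0.2654]
tool_rot: [-0.001, 0.096, 0.995, -0.0]
contact_force: [0.0, -0.1, 0.5]
gripper_width: 0.598
```

```bash
python3 - <<'E'
from h import *
st();snap('side','s13');crop('s13',260,150,360,270,6,'c26')
print([ (w2p('side',[.5415+.0016,.0072+.0025,z])-[260,150])*6 for z in (.086,.124,.174)])
E
```

```text
{'t': 23.75, 'q': [-0.3591, 0.3181, 0.3079, 1.788, -0.1091, 1.0537, 1.3669], 'eef_pos': [0.5813, 0.004, 0.2654], 'tool_rot': [-0.0008, 0.096, 0.9954, -0.0002], 'contact_force': [0.0104, -0.1437, 0.456], 'gripper_width': 0.5985}
[array([356.10014559, 481.74724837]), array([357.81163583, 418.21024012]), array([360.13118015, 332.09995835])]
```

View pics/c26.png

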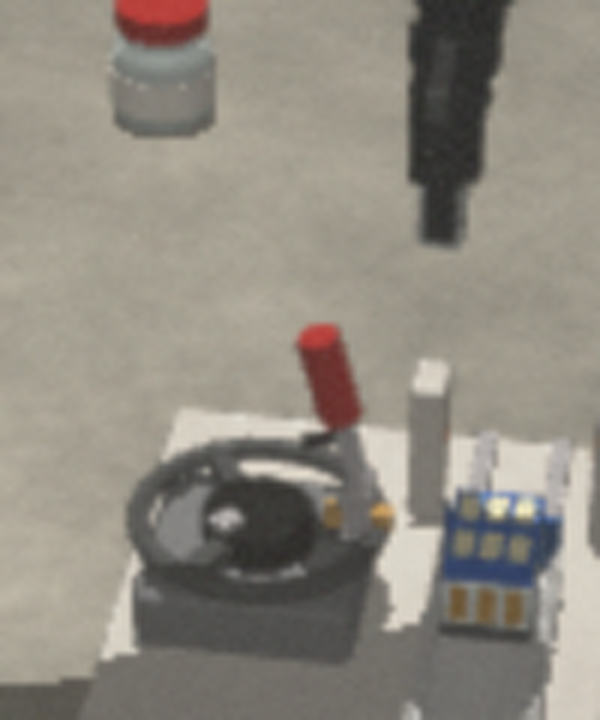

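Call:
drive_tool(increments="-0.02 0.003 0 0;-0.02 0.003 0 0;-0.0123 0.002 0 0;0 0 0 0;0 0 -0.02 0;0 0 -0.02 0;0 0 -0.02 0;0 0 0 0;0 0 0 0")

```text
t: 24.55
eef_pos: [0.5293, 0.0118, 0.2058]
tool_rot: [-0.001, 0.096, 0.995, -0.0]
contact_force: [1.6, 0.5, 0.5]
gripper_width: 0.597
```

```bash
python3 - <<'E'
from h import *
st();snap('side','s14');crop('s14',260,120,360,240,6,'c27')
E
```

```text
{'t': 24.55, 'q': [-0.3813, 0.2984, 0.291, 1.9662, -0.1079, 0.8936, 1.3436], 'eef_pos': [0.5293, 0.0118, 0.2058], 'tool_rot': [-0.0009, 0.0961, 0.9954, -0.0004], 'contact_force': [1.5677, 0.518, 0.5242], 'gripper_width': 0.5966}
```

View pics/c27.png

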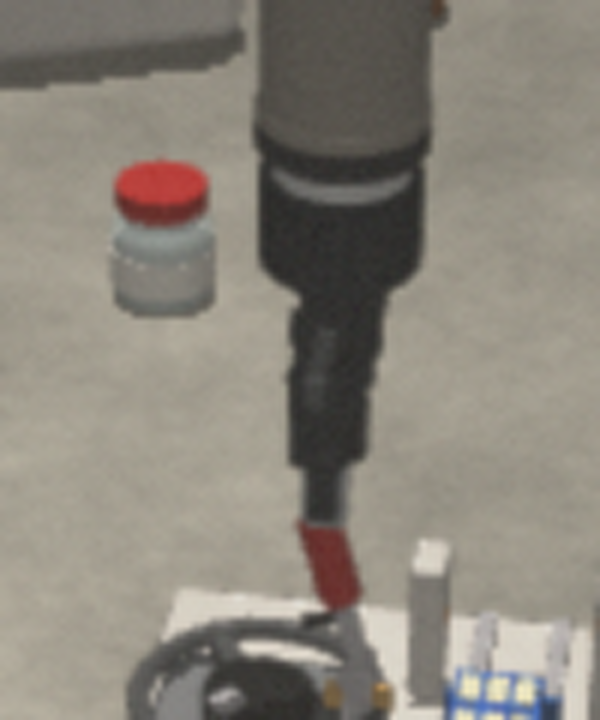

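Call:
drive_tool(increments="0 0 -0.02 0;0 0 -0.02 0;0 0 -0.006 0;0 0 0 0;0 0 0 0;0 0 0 0")

```text
t: 25.1
eef_pos: [0.5305, 0.012, 0.1618]
tool_rot: [0.001, 0.096, 0.995, 0.0]
contact_force: [-0.0, 0.2, -0.3]
gripper_width: 0.598
```

Call:
drive_tool(increments="0 0 0 0;0 0 0 0;0 0 0 0;0 0 0 0;0 0 0 0;0 0 0 0", grip=0.1, squeeze=30)

```text
t: 25.6
eef_pos: [0.5301, 0.0125, 0.1614]
tool_rot: [0.001, 0.096, 0.995, 0.001]
contact_force: [-0.8, 2.0, 6.0]
gripper_width: 0.247
```

Gripped (21 mm). Now push +u to upright.

Call:
drive_tool(increments="0.004 -0.0006 0.0005 0;0.004 -0.0008 0.0005 0;0.003 -0.0006 0 0;0 0 0 0;0 0 0 0")

```text
t: 26.02
eef_pos: [0.5408, 0.0107, 0.162]
tool_rot: [0.0, 0.096, 0.995, 0.001]
contact_force: [-1.4, 1.5, 6.0]
gripper_width: 0.251
```

```bash
python3 - <<'E'
from h import *
st();snap('side','s15');crop('s15',260,150,360,270,6,'c28')
E
```

```text
{'t': 26.0167, 'q': [-0.3574, 0.3753, 0.2764, 1.9785, -0.1404, 0.805, 1.377], 'eef_pos': [0.5408, 0.0107, 0.162], 'tool_rot': [0.0003, 0.0959, 0.9954, 0.0005], 'contact_force': [-1.4284, 1.4897, 6.0088], 'gripper_width': 0.2511}
```

View pics/c28.png

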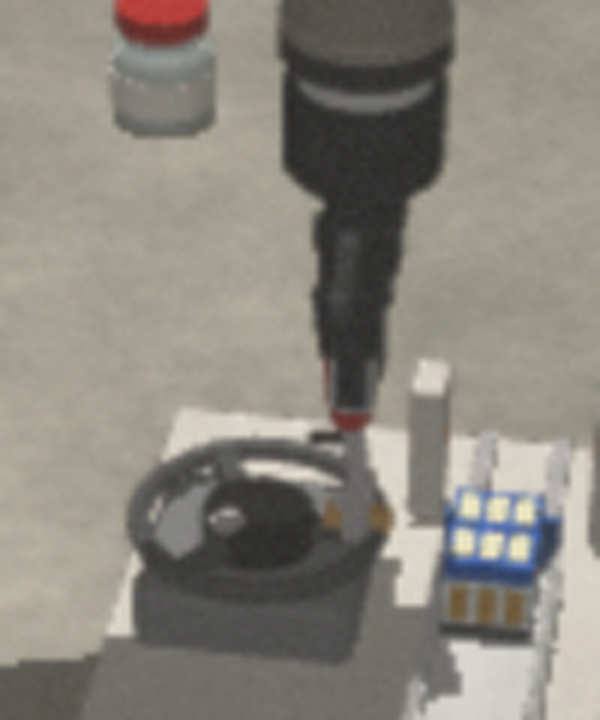

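Call:
drive_tool(increments="0.002 -0.0004 0 0;0 0 0 0;0 0 0 0")

```text
t: 26.32
eef_pos: [0.5426, 0.0102, 0.162]
tool_rot: [0.0, 0.096, 0.995, 0.0]
contact_force: [-0.9, 1.7, 6.2]
gripper_width: 0.251
```

Call:
drive_tool(increments="0.002 -0.0004 0 0;0 0 0 0;0 0 0 0")

```text
t: 26.57
eef_pos: [0.5446, 0.0098, 0.1618]
tool_rot: [0.0, 0.096, 0.995, 0.0]
contact_force: [-1.3, 3.2, 5.2]
gripper_width: 0.248
```

Call:
drive_tool(increments="0.002 -0.0004 0 0;0 0 0 0;0 0 0 0")

```text
t: 26.82
eef_pos: [0.5464, 0.0094, 0.1617]
tool_rot: [-0.0, 0.096, 0.995, 0.0]
contact_force: [-2.6, 1.9, 6.3]
gripper_width: 0.248
```

Call:
drive_tool(increments="0.002 -0.0004 0 0;0 0 0 0;0 0 0 0")

```text
t: 27.07
eef_pos: [0.5486, 0.0087, 0.1615]
tool_rot: [0.0, 0.096, 0.995, 0.0]
contact_force: [-1.2, 2.3, 4.5]
gripper_width: 0.246
```

Call:
drive_tool(increments="0.002 -0.0004 0 0;0 0 0 0;0 0 0 0")

```text
t: 27.32
eef_pos: [0.5502, 0.0082, 0.1613]
tool_rot: [-0.0, 0.096, 0.995, 0.0]
contact_force: [-2.7, 3.0, 4.6]
gripper_width: 0.248
```

```bash
python3 - <<'E'
from h import *
st();snap('side','s16');crop('s16',280,170,350,270,8,'c29')
E
```

```text
{'t': 27.3167, 'q': [-0.3491, 0.391, 0.2766, 1.9568, -0.1442, 0.8129, 1.3856], 'eef_pos': [0.5502, 0.0082, 0.1613], 'tool_rot': [-0.0002, 0.096, 0.9954, 0.0001], 'contact_force': [-2.7465, 2.9638, 4.6446], 'gripper_width': 0.2478}
```

View pics/c29.png

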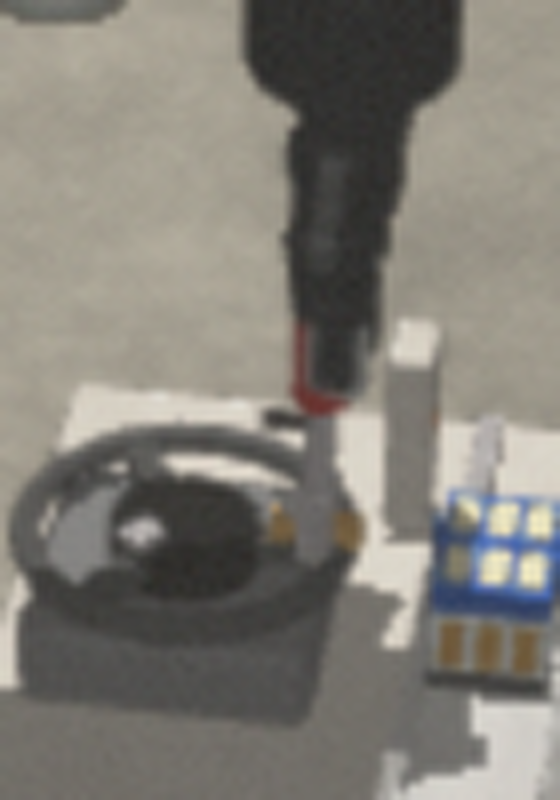

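Call:
drive_tool(increments="0 0 0 0;0 0 0 0;0 0 0 0", grip=0.45)

```text
t: 27.62
eef_pos: [0.5506, 0.0073, 0.1611]
tool_rot: [0.0, 0.096, 0.995, -0.0]
contact_force: [0.2, 0.3, 0.4]
gripper_width: 0.45
```

Call:
drive_tool(increments="-0.0038 0.0008 0 0;-0.0038 0.0008 0 0;0 0 0 0;0 0 0 0;0 0 0 0")

```text
t: 28.03
eef_pos: [0.5428, 0.0096, 0.1614]
tool_rot: [0.0, 0.096, 0.995, 0.0]
contact_force: [0.4, 0.2, -0.3]
gripper_width: 0.452
```

```bash
python3 - <<'E'
from h import *
st();snap('side','s17');crop('s17',280,170,350,270,8,'c30')
E
```

```text
{'t': 28.0333, 'q': [-0.3554, 0.3794, 0.277, 1.9742, -0.1408, 0.8059, 1.379], 'eef_pos': [0.5428, 0.0096, 0.1614], 'tool_rot': [0.0001, 0.096, 0.9954, 0.0], 'contact_force': [0.4262, 0.2317, -0.2846], 'gripper_width': 0.4516}
```

View pics/c30.png

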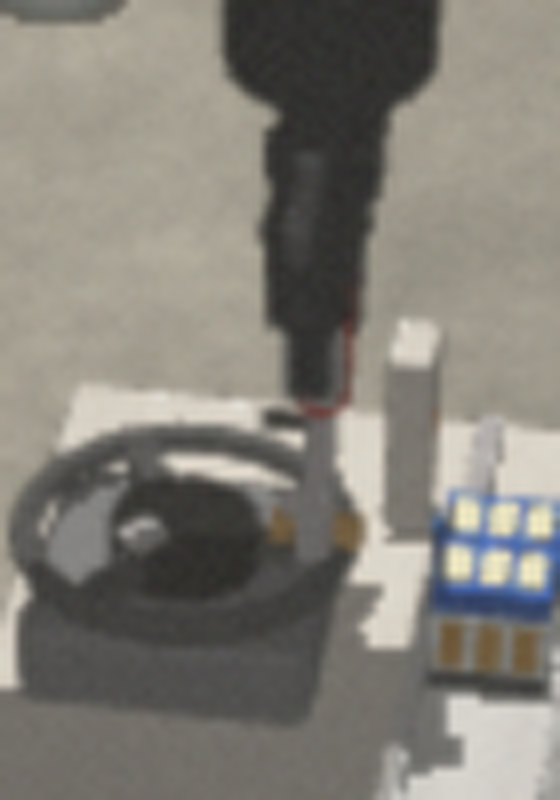

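Call:
drive_tool(increments="0.0018 -0.0004 0 0;0 0 0 0;0 0 0 0;0 0 0 0;0 0 0 0;0 0 0 0;0 0 0 0", grip=0.1, squeeze=40)

```text
t: 28.67
eef_pos: [0.545, 0.0093, 0.1615]
tool_rot: [0.0, 0.096, 0.995, 0.0]
contact_force: [0.5, -0.7, 2.6]
gripper_width: 0.245
```

```bash
python3 - <<'E'
from h import *
st()
a=np.radians(-11-15*np.arange(25));P=np.round(50*np.c_[np.cos(a),np.sin(a)],1);D=np.diff(P,axis=0)/1000
for i in (0,12): print(';'.join(f'{x:.4f} {y:.4f} 0 0' for x,y in D[i:i+12]))
E
```

```text
{'t': 28.6667, 'q': [-0.3539, 0.3822, 0.2769, 1.9696, -0.1417, 0.8073, 1.3806], 'eef_pos': [0.545, 0.0093, 0.1615], 'tool_rot': [0.0004, 0.096, 0.9954, 0.0001], 'contact_force': [0.5015, -0.7248, 2.606], 'gripper_width': 0.245}
-0.0042 -0.0124 0 0;-0.0072 -0.0109 0 0;-0.0097 -0.0087 0 0;-0.0117 -0.0058 0 0;-0.0128 -0.0026 0 0;-0.0130 0.0008 0 0;-0.0124 0.0042 0 0;-0.0109 0.0072 0 0;-0.0087 0.0097 0 0;-0.0058 0.0117 0 0;-0.0026 0.0128 0 0;0.0008 0.0130 0 0
0.0042 0.0124 0 0;0.0072 0.0109 0 0;0.0097 0.0087 0 0;0.0117 0.0058 0 0;0.0128 0.0026 0 0;0.0130 -0.0008 0 0;0.0124 -0.0042 0 0;0.0109 -0.0072 0 0;0.0087 -0.0097 0 0;0.0058 -0.0117 0 0;0.0026 -0.0128 0 0;-0.0008 -0.0130 0 0
```

Call:
drive_tool(increments="-0.0021 -0.0062 0 0;-0.0021 -0.0062 0 0;-0.0036 -0.0054 0 0;-0.0036 -0.0055 0 0;-0.0048 -0.0043 0 0;-0.0049 -0.0044 0 0;0 0 0 0;0 0 0 0")

```text
t: 29.33
eef_pos: [0.5217, -0.0234, 0.1614]
tool_rot: [-0.001, 0.096, 0.995, -0.0]
contact_force: [-2.8, 2.4, 8.5]
gripper_width: 0.245
```

Call:
drive_tool(increments="-0.0058 -0.0029 0 0;-0.0059 -0.0029 0 0;-0.0064 -0.0013 0 0;-0.0064 -0.0013 0 0;-0.0065 0.0004 0 0;-0.0065 0.0004 0 0;0 0 0 0;0 0 0 0")

```text
t: 30.0
eef_pos: [0.4852, -0.0293, 0.1614]
tool_rot: [-0.0, 0.096, 0.995, 0.001]
contact_force: [-1.1, 6.9, 3.7]
gripper_width: 0.243
```

```bash
python3 - <<'E'
from h import *
st();snap('side','s18');crop('s18',260,150,360,270,6,'c31')
E
```

```text
{'t': 30.0, 'q': [-0.3127, 0.2934, 0.2906, 2.1015, -0.1229, 0.7622, 1.4343], 'eef_pos': [0.4852, -0.0293, 0.1614], 'tool_rot': [-0.0002, 0.0957, 0.9954, 0.0009], 'contact_force': [-1.1294, 6.8571, 3.6846], 'gripper_width': 0.2429}
```

View pics/c31.png

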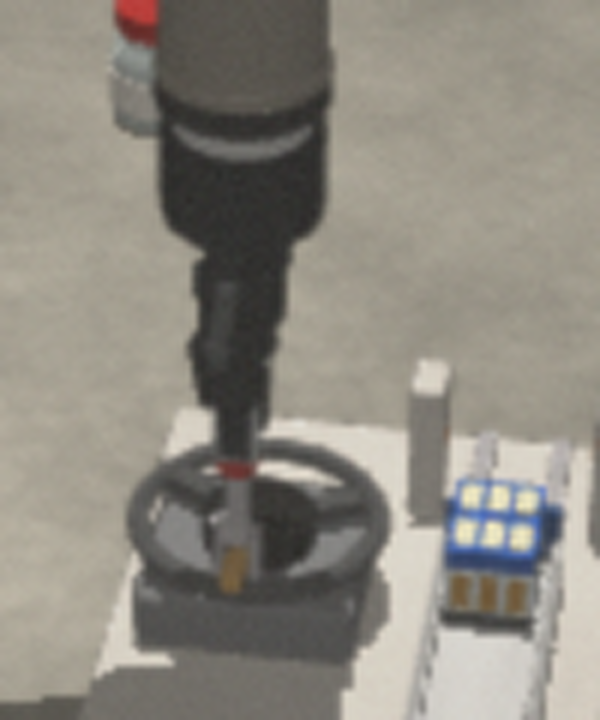

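Call:
drive_tool(increments="-0.0119 0.0052 0 0;-0.0109 0.0077 0 0;-0.0087 0.0097 0 0;-0.0058 0.0117 0 0;-0.0026 0.0128 0 0;0.0008 0.013 0 0;0 0 0 0;0 0 0 0")

```text
t: 30.72
eef_pos: [0.4468, 0.0296, 0.1614]
tool_rot: [0.0, 0.096, 0.995, 0.0]
contact_force: [1.4, 0.6, 3.9]
gripper_width: 0.241
```

Call:
drive_tool(increments="0.0042 0.0124 0 0;0.0072 0.0109 0 0;0.0097 0.0087 0 0;0.0117 0.0058 0 0;0.0128 0.0026 0 0;0.0130 -0.0008 0 0;0.0124 -0.0042 0 0;0.0109 -0.0072 0 0;0.0087 -0.0097 0 0;0.0058 -0.0117 0 0;0.0026 -0.0128 0 0;-0.0008 -0.0130 0 0")

```text
t: 31.72
eef_pos: [0.5454, 0.0101, 0.1614]
tool_rot: [-0.0, 0.096, 0.995, 0.0]
contact_force: [-0.1, 2.4, 5.8]
gripper_width: 0.247
```

```bash
python3 - <<'E'
from h import *
st();snap('side','s19');crop('s19',260,150,380,270,6,'c32')
E
```

```text
{'t': 31.7167, 'q': [-0.3431, 0.3823, 0.2623, 1.9672, -0.1353, 0.8086, 1.3731], 'eef_pos': [0.5454, 0.0101, 0.1614], 'tool_rot': [-0.0001, 0.0961, 0.9954, 0.0004], 'contact_force': [-0.0581, 2.4082, 5.815], 'gripper_width': 0.2468}
```

View pics/c32.png

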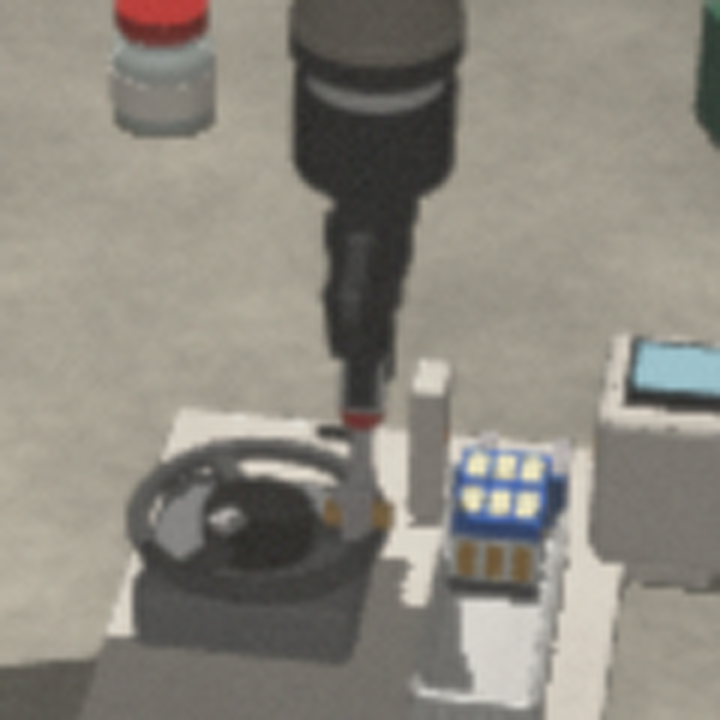

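Call:
drive_tool(increments="-0.0042 -0.0124 0 0;-0.0072 -0.0109 0 0;-0.0097 -0.0087 0 0;-0.0117 -0.0058 0 0;-0.0128 -0.0026 0 0;-0.0130 0.0008 0 0;-0.0124 0.0042 0 0;-0.0109 0.0072 0 0;-0.0087 0.0097 0 0;-0.0058 0.0117 0 0;-0.0026 0.0128 0 0;0.0008 0.0130 0 0")

```text
t: 32.77
eef_pos: [0.4461, 0.0274, 0.1614]
tool_rot: [0.0, 0.097, 0.995, -0.001]
contact_force: [3.0, -3.0, 4.8]
gripper_width: 0.241
```

Call:
drive_tool(increments="0.0042 0.0124 0 0;0.0072 0.0109 0 0;0.0097 0.0087 0 0;0.0117 0.0058 0 0;0.0128 0.0026 0 0;0.0130 -0.0008 0 0;0.0124 -0.0042 0 0;0.0109 -0.0072 0 0;0.0087 -0.0097 0 0;0.0058 -0.0117 0 0;0.0026 -0.0128 0 0;-0.0008 -0.0130 0 0")

```text
t: 33.77
eef_pos: [0.5452, 0.0099, 0.1615]
tool_rot: [0.0, 0.096, 0.995, 0.0]
contact_force: [0.6, 3.8, 4.1]
gripper_width: 0.243
```

```bash
python3 - <<'E'
from h import *
st();snap('side','s20');crop('s20',260,150,380,270,6,'c33')
E
```

```text
{'t': 33.7667, 'q': [-0.332, 0.3809, 0.2485, 1.9673, -0.1273, 0.8077, 1.3659], 'eef_pos': [0.5452, 0.0099, 0.1615], 'tool_rot': [0.0002, 0.096, 0.9954, 0.0002], 'contact_force': [0.6085, 3.8384, 4.0751], 'gripper_width': 0.2425}
```

View pics/c33.png

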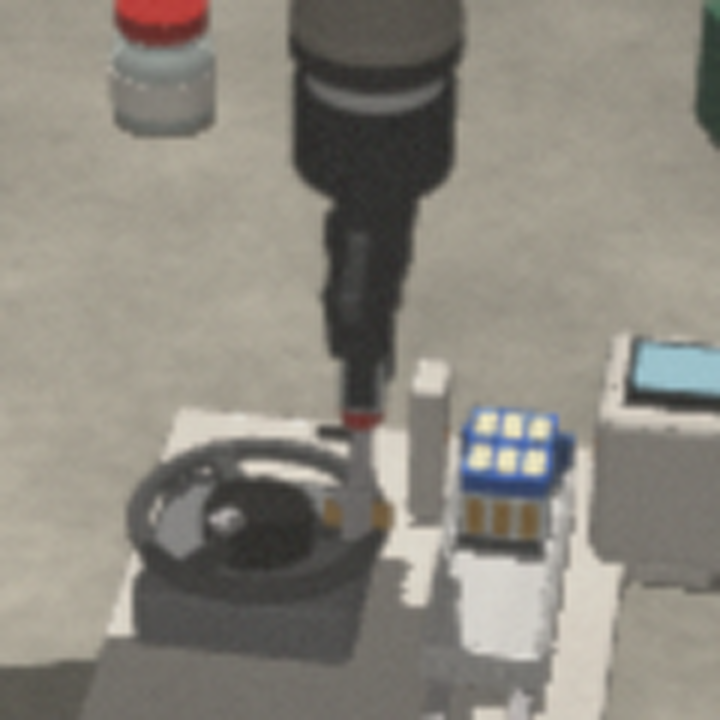

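Call:
drive_tool(increments="-0.0042 -0.0124 0 0;-0.0072 -0.0109 0 0;-0.0097 -0.0087 0 0;-0.0117 -0.0058 0 0;-0.0128 -0.0026 0 0;0 0 0 0;0 0 0 0")

```text
t: 34.4
eef_pos: [0.4967, -0.0302, 0.1614]
tool_rot: [-0.002, 0.097, 0.995, 0.0]
contact_force: [-2.7, 3.0, 9.4]
gripper_width: 0.242
```

Call:
drive_tool(increments="-0.0130 0.0008 0 0;0 0 0 0;0 0 0 0")

```text
t: 34.65
eef_pos: [0.4844, -0.0288, 0.1614]
tool_rot: [-0.001, 0.096, 0.995, 0.0]
contact_force: [-1.7, 4.9, 8.7]
gripper_width: 0.244
```

Call:
drive_tool(increments="-0.0124 0.0042 0 0;0 0 0 0;0 0 0 0")

```text
t: 34.9
eef_pos: [0.4725, -0.0244, 0.1614]
tool_rot: [-0.001, 0.096, 0.995, 0.001]
contact_force: [-0.0, 6.1, 6.8]
gripper_width: 0.243
```

Call:
drive_tool(increments="-0.0109 0.0072 0 0;0 0 0 0;0 0 0 0")

```text
t: 35.15
eef_pos: [0.4622, -0.0172, 0.1615]
tool_rot: [0.0, 0.096, 0.995, 0.001]
contact_force: [1.8, 5.2, 4.8]
gripper_width: 0.245
```

Call:
drive_tool(increments="-0.0087 0.0097 0 0;0 0 0 0;0 0 0 0")

```text
t: 35.4
eef_pos: [0.454, -0.0078, 0.1615]
tool_rot: [0.001, 0.096, 0.995, 0.0]
contact_force: [3.5, 5.6, 3.4]
gripper_width: 0.244
```

Call:
drive_tool(increments="-0.0058 0.0117 0 0;0 0 0 0;0 0 0 0")

```text
t: 35.65
eef_pos: [0.4484, 0.0036, 0.1615]
tool_rot: [0.0, 0.096, 0.995, 0.0]
contact_force: [2.7, 3.0, 3.3]
gripper_width: 0.247
```

Call:
drive_tool(increments="-0.0026 0.0128 0 0;0 0 0 0;0 0 0 0")

```text
t: 35.9
eef_pos: [0.446, 0.0162, 0.1614]
tool_rot: [0.0, 0.096, 0.995, 0.0]
contact_force: [2.0, 1.4, 4.7]
gripper_width: 0.246
```

Call:
drive_tool(increments="0.0004 0.0065 0 0;0 0 0 0;0 0 0 0")

```text
t: 36.15
eef_pos: [0.4461, 0.0223, 0.1614]
tool_rot: [-0.001, 0.096, 0.995, -0.0]
contact_force: [1.7, 0.5, 7.2]
gripper_width: 0.248
```

Call:
drive_tool(increments="0.0004 0.0065 0 0;0 0 0 0;0 0 0 0")

```text
t: 36.4
eef_pos: [0.4467, 0.0287, 0.1614]
tool_rot: [-0.0, 0.096, 0.995, -0.0]
contact_force: [1.5, 1.0, 6.2]
gripper_width: 0.246
```

Call:
drive_tool(increments="0.0006 0.004 0 0;0 0 0 0;0 0 0 0")

```text
t: 36.65
eef_pos: [0.4468, 0.0297, 0.1613]
tool_rot: [-0.001, 0.097, 0.995, -0.002]
contact_force: [0.9, -7.7, 9.9]
gripper_width: 0.243
```

Call:
drive_tool(increments="0.0004 0.002 0 0;0 0 0 0;0 0 0 0;0 0 0 0;0 0 0 0")

```text
t: 37.07
eef_pos: [0.4468, 0.0301, 0.1613]
tool_rot: [-0.001, 0.098, 0.995, -0.003]
contact_force: [-0.2, -13.8, 13.0]
gripper_width: 0.243
```

```bash
python3 - <<'E'
from h import *
st();snap('side','s21');crop('s21',260,150,380,270,6,'c34');snap('top','t21');crop('t21',230,150,380,290,5,'c35')
E
```

```text
{'t': 37.0667, 'q': [-0.4164, 0.2327, 0.2359, 2.1791, -0.0726, 0.7412, 1.2414], 'eef_pos': [0.4468, 0.0301, 0.1613], 'tool_rot': [-0.0011, 0.0981, 0.9952, -0.0029], 'contact_force': [-0.1966, -13.8019, 12.9698], 'gripper_width': 0.243}
```

View pics/c34.png

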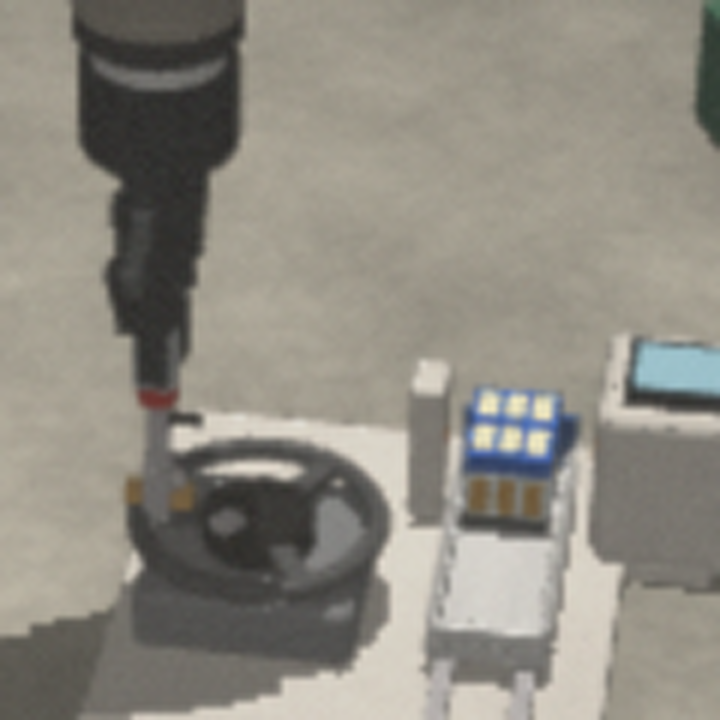

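View pics/c35.png

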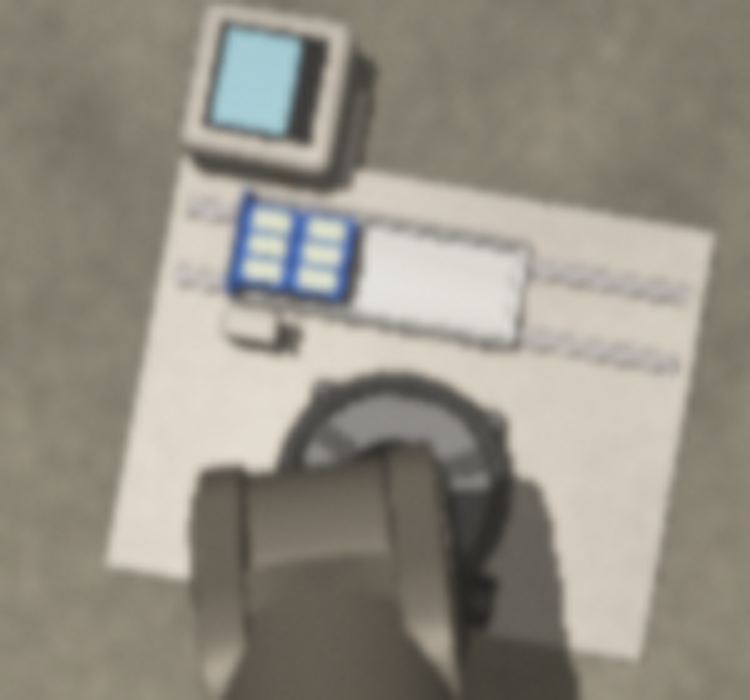

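Call:
drive_tool(increments="-0.0003 -0.002 0 0;-0.0003 -0.002 0 0;0 0 0 0;0 0 0 0", squeeze=25)

```text
t: 37.5
eef_pos: [0.4467, 0.0292, 0.1614]
tool_rot: [-0.001, 0.097, 0.995, -0.001]
contact_force: [-0.3, -4.9, 9.4]
gripper_width: 0.245
```

Call:
drive_tool(increments="0.0057 -0.0015 -0.0003 0;0.0057 -0.001 -0.0008 0;0.0056 -0.001 -0.0013 0;0.0056 -0.001 -0.0018 0;0.0054 -0.0009 -0.0023 0;0.0052 -0.0009 -0.0027 0;0 0 0 0;0 0 0 0")

```text
t: 38.17
eef_pos: [0.4782, 0.0233, 0.1511]
tool_rot: [-0.003, 0.097, 0.995, -0.001]
contact_force: [-2.1, -1.4, 4.7]
gripper_width: 0.245
```

```bash
python3 - <<'E'
from h import *
st();snap('side','s22');crop('s22',250,150,350,270,6,'c36')
E
```

```text
{'t': 38.1667, 'q': [-0.379, 0.299, 0.2352, 2.119, -0.1002, 0.7398, 1.2977], 'eef_pos': [0.4782, 0.0233, 0.1511], 'tool_rot': [-0.0027, 0.0967, 0.9953, -0.0013], 'contact_force': [-2.1038, -1.3597, 4.7304], 'gripper_width': 0.2453}
```

View pics/c36.png

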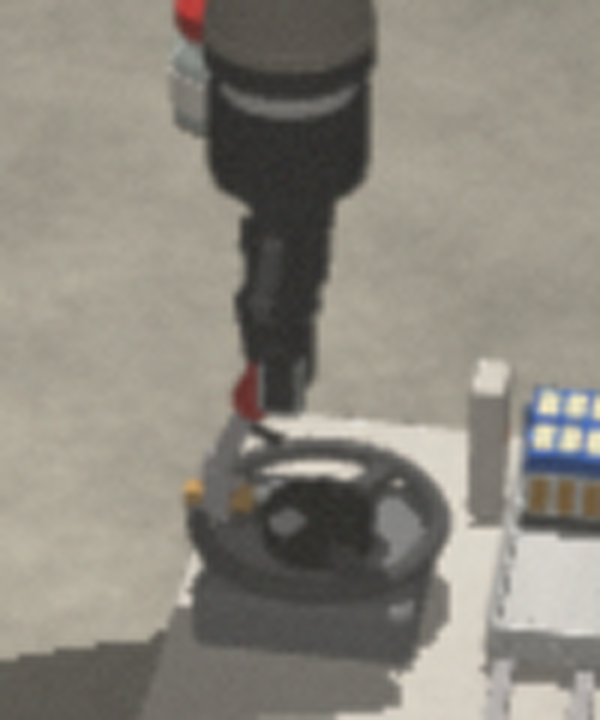

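Call:
drive_tool(increments="0.0049 -0.0008 -0.0032 0;0.0046 -0.0008 -0.0036 0;0.0043 -0.0007 -0.004 0;0.0039 -0.0007 -0.0044 0;0 0 0 0;0 0 0 0")

```text
t: 38.72
eef_pos: [0.4966, 0.0202, 0.1361]
tool_rot: [-0.002, 0.097, 0.995, -0.001]
contact_force: [-1.6, -3.0, 3.3]
gripper_width: 0.245
```

```bash
python3 - <<'E'
from h import *
st();snap('side','s23');crop('s23',250,150,350,270,6,'c37')
E
```

```text
{'t': 38.7167, 'q': [-0.3585, 0.35, 0.2306, 2.0905, -0.1172, 0.7174, 1.3245], 'eef_pos': [0.4966, 0.0202, 0.1361], 'tool_rot': [-0.0019, 0.0967, 0.9953, -0.0013], 'contact_force': [-1.6017, -2.9901, 3.3197], 'gripper_width': 0.2455}
```

View pics/c37.png

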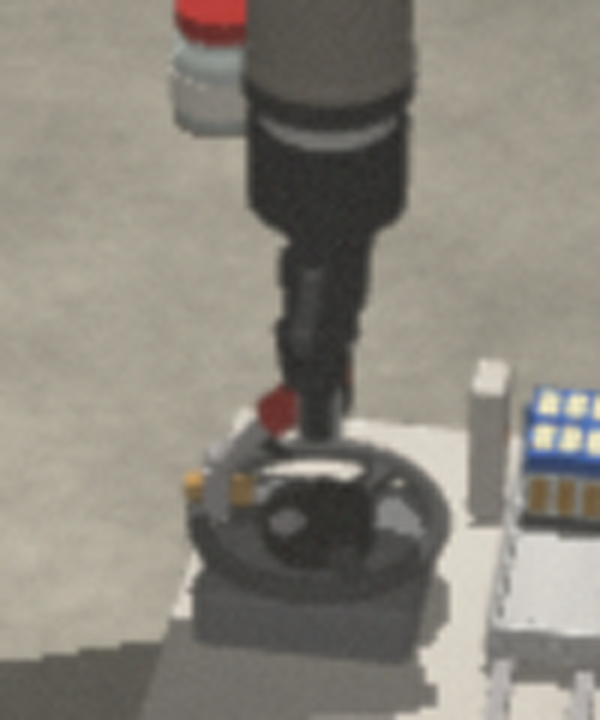

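Call:
drive_tool(increments="0.0036 -0.0006 -0.0047 0;0.0032 -0.0005 -0.005 0;0.0027 -0.0005 -0.0053 0;0.0022 -0.0004 -0.0055 0;0 0 0 0;0 0 0 0")

```text
t: 39.27
eef_pos: [0.5095, 0.0183, 0.116]
tool_rot: [-0.0, 0.097, 0.995, -0.001]
contact_force: [2.0, -5.7, 3.8]
gripper_width: 0.247
```

```bash
python3 - <<'E'
from h import *
st();snap('side','s24');crop('s24',250,150,350,270,6,'c38')
E
```

```text
{'t': 39.2667, 'q': [-0.3405, 0.4, 0.2219, 2.0762, -0.1337, 0.6801, 1.3459], 'eef_pos': [0.5095, 0.0183, 0.116], 'tool_rot': [-0.0005, 0.0966, 0.9953, -0.0011], 'contact_force': [1.9644, -5.7146, 3.7592], 'gripper_width': 0.2467}
```

View pics/c38.png

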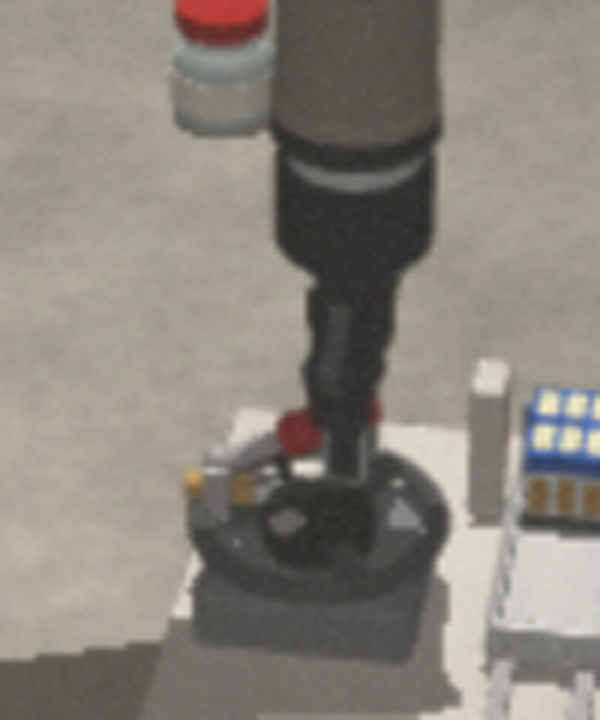

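Call:
drive_tool(increments="0.0017 -0.0015 -0.0055 0;0.0011 -0.0012 -0.0055 0;0.0006 -0.001 -0.005 0;0 0 0 0;0 0 0 0")

```text
t: 39.73
eef_pos: [0.5134, 0.0167, 0.1003]
tool_rot: [-0.0, 0.096, 0.995, 0.0]
contact_force: [3.2, 0.8, 2.6]
gripper_width: 0.246
```

Call:
drive_tool(increments="0 0 0 0;0 0 0 0;0 0 0 0;0 0 0 0", grip=0.5)

```text
t: 40.07
eef_pos: [0.5126, 0.0166, 0.1002]
tool_rot: [-0.001, 0.096, 0.995, -0.0]
contact_force: [0.7, 0.2, -0.0]
gripper_width: 0.498
```

Call:
drive_tool(increments="0 0 0.02 0;0 0 0.03 0;0 0 0.03 0;0 0 0.03 0;0 0 0 0;0 0 0 0")

```text
t: 40.57
eef_pos: [0.5141, 0.0168, 0.2119]
tool_rot: [0.002, 0.096, 0.995, 0.001]
contact_force: [0.6, 0.0, -0.2]
gripper_width: 0.498
```

```bash
python3 - <<'E'
from h import *
st();snap('side','s25');crop('s25',250,150,370,270,6,'c39')
E
```

```text
{'t': 40.5667, 'q': [-0.3696, 0.2612, 0.2552, 1.9952, -0.0846, 0.8916, 1.3086], 'eef_pos': [0.5141, 0.0168, 0.2119], 'tool_rot': [0.0016, 0.0961, 0.9954, 0.0006], 'contact_force': [0.6045, 0.0187, -0.2253], 'gripper_width': 0.4978}
```

View pics/c39.png

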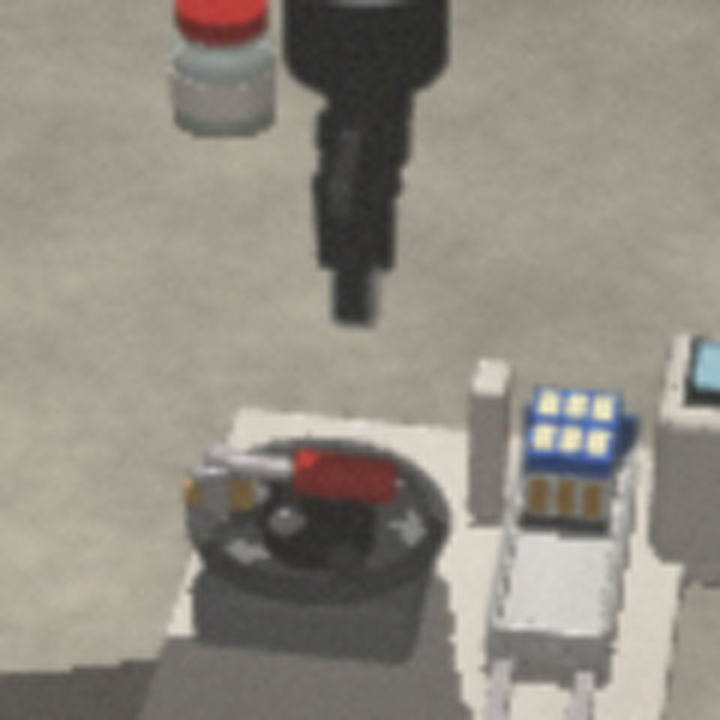

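```bash
python3 - <<'E'
from h import *
h=np.array([.4463,.030]);u=np.array([.986,-.166])
for phi in (0,.1,.2):
  print(phi,[((w2p('side',[*(h+d*np.cos(phi)*u+[.0016,.0025]),.086+d*np.sin(phi)])-[250,150])*6).round(0).tolist() for d in (0,.038,.088)])
crop('s25',275,210,330,265,12,'c40')
E
```

```text
0 [[222.0, 455.0], [298.0, 462.0], [398.0, 472.0]]
0.1 [[222.0, 455.0], [298.0, 456.0], [398.0, 457.0]]
0.2 [[222.0, 455.0], [297.0, 450.0], [396.0, 443.0]]
```

View pics/c40.png

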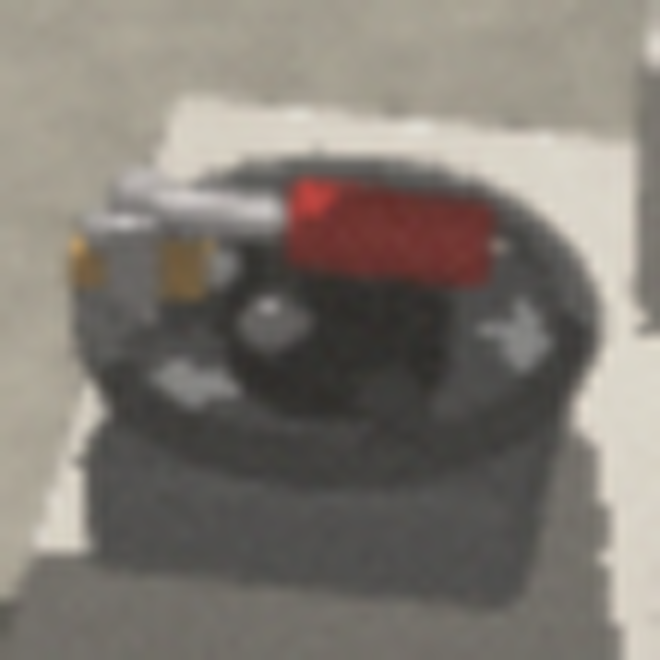

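Call:
drive_tool(increments="0.006 0 -0.03 0;0 0 -0.03 0;0 0 -0.02 0;0 0 0 0;0 0 0 0;0 0 0 0", grip=0)

```text
t: 41.12
eef_pos: [0.5194, 0.0166, 0.1307]
tool_rot: [-0.0, 0.096, 0.995, -0.0]
contact_force: [0.8, -0.5, 0.3]
gripper_width: 0.001
```

Call:
drive_tool(increments="0 0 -0.008 0;0 0 -0.003 0;0 0 -0.002 0;0 0 0 0;0 0 0 0")

```text
t: 41.53
eef_pos: [0.5195, 0.0168, 0.1177]
tool_rot: [0.0, 0.096, 0.995, 0.0]
contact_force: [-1.1, 0.4, 0.5]
gripper_width: 0.002
```

Call:
drive_tool(increments="0 0 -0.002 0;0 0 0 0;0 0 0 0")

```text
t: 41.78
eef_pos: [0.5198, 0.0168, 0.1162]
tool_rot: [0.0, 0.096, 0.995, 0.0]
contact_force: [-1.7, -0.4, 7.6]
gripper_width: -0.0
```

Call:
drive_tool(increments="0 0 0.03 0;0 0 0.035 0;0 0 0.035 0;0 0 0.03 0;-0.02 -0.035 0.01 0;-0.02 -0.035 0 0;-0.01 -0.035 0 0;0 -0.035 0 0;0 -0.035 0 0;0 -0.035 0 0;0 -0.035 0 0;0 0 0 0")

```text
t: 42.78
eef_pos: [0.4678, -0.2357, 0.256]
tool_rot: [0.001, 0.101, 0.995, -0.002]
contact_force: [-0.9, 0.2, -0.2]
gripper_width: 0.001
```

```bash
python3 - <<'E'
from h import *
st();snap('side','s26');crop('s26',260,190,400,300,5,'c41');snap('top','t26');crop('t26',230,140,380,290,5,'c42')
E
```

```text
{'t': 42.7833, 'q': [-0.0292, 0.2321, 0.4423, 1.9371, -0.1137, 0.9945, 1.8339], 'eef_pos': [0.4678, -0.2357, 0.256], 'tool_rot': [0.0007, 0.1006, 0.9949, -0.002], 'contact_force': [-0.8686, 0.1939, -0.2305], 'gripper_width': 0.0006}
```

View pics/c41.png

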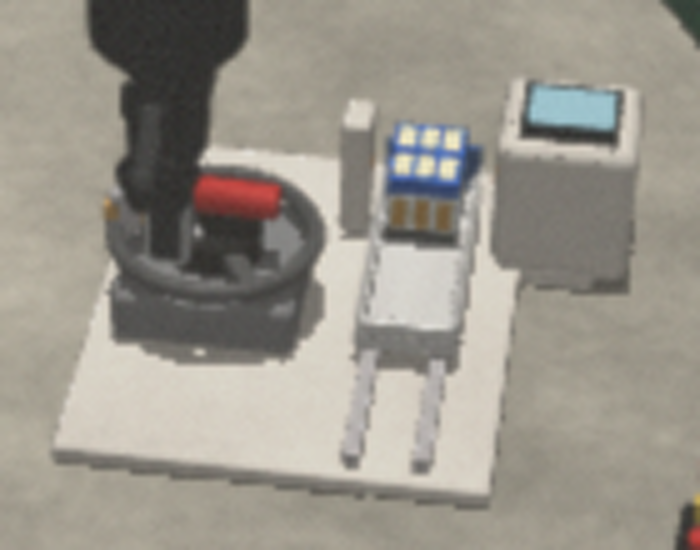

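View pics/c42.png

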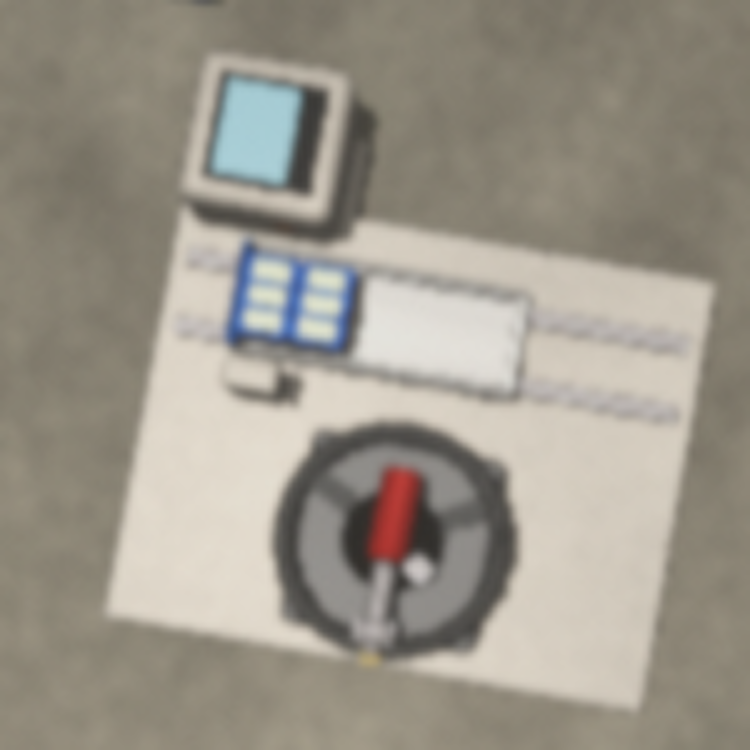

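View pics/t26.png

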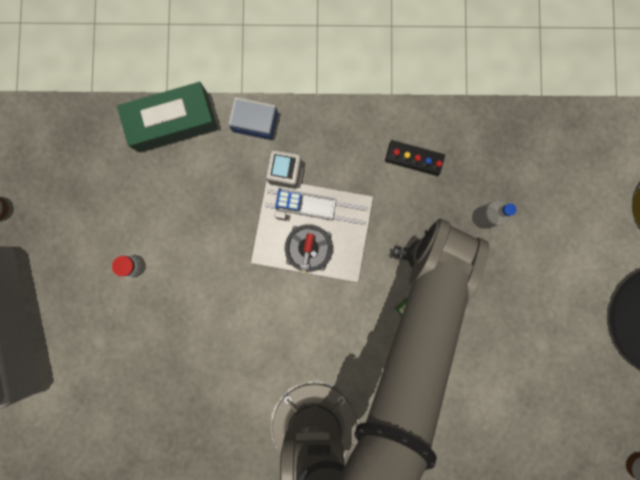

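```bash
python3 - <<'E'
from h import *
print(bot.hand_in())
E
```

```text
the job is handed in; nothing more can be done
None
```

I handed in the finished job at about 43 s of the 210 s allowed. Nothing reported a verdict, so what follows rests on my own checks.

**What I did:**
- Only two blue cassettes were on the bench, and I left the green look-alike alone. I stood both cassettes in the channel and pushed each towards the stop until the force reached 8–10 N.
- I swung the crank up and wound the wheel clockwise for about 900° in total. It ran hard against its end stop, with the force at the handle rising to about 14 N.
- I folded the handle flat, pressed it down with about 7 N to be sure it was seated, and backed the arm away.

**What the last pictures showed:**
- The two cassettes are square and closed up against the blue plate. Their spacing in the image is the same as before winding.
- The carriage has moved in by about 87 mm by image measurement, against a nominal 90 mm.
- The slope of the crank handle matches folded flat.
- The jar, bottle and rack stand where they were at the start.

**What did not go smoothly:**
- The handle slipped out of the jaws on the first lift and rested at about 80°. I gripped it again and pushed it home. It stayed upright when I then opened the jaws, so I took it as latched.
- I could not read the wheel and crank angles directly. I judged them from the arm's path, the forces and the pictures.

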